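# Photograph gilt frame fragments under raking light from two sides

### The arm

A 7-joint arm with a two-finger parallel gripper is mounted at the origin on the work surface. World frame = base frame: x ahead of the robot, y to its left, z up, the work surface at z = 0. Lengths are in m, angles in rad, forces in N, time in s.
With the tool pointing down it reaches from about 0.35 to 0.9 m from the base axis. Payload 8.1 kg.
Tool frame: the origin (TCP) lies on the centre line of the jaws, within the pads' length; the fingertips stand 19 mm ahead of it and the grasp point (between the pads) is the TCP (arm.tip_reach is the distance from the TCP to the fingertips, in m); z points along the fingers, y is the line along which they close (so a half turn about z gives the same grasp; the last joint's range is limited). The gripper opens to 92 mm and grips with 3 to 60 N. Pads are 19 mm wide; open, the fingers measure 130 mm over their backs; the gripper's body (75 mm by 190 mm) begins 47 mm behind the grasp point.
Start: joints at [1.231, 0.434, 0.025, 1.573, -0.012, 1.134, -0.075], TCP at [0.147, -0.608, 0.246] pointing down, gripper open.
Joint ranges: [-2.62, 2.62], [-0.44, 2.09], [-1.27, 1.32], [0.08, 2.57], [-1.32, 4.46], [0.12, 2], [-2.74, 2.74]. Speed limits (rad/s): [2.22, 2.22, 3.01, 3.01, 3.14, 3.14, 3.14].

### API

Orientations are given as a rotation vector (axis times angle).
In Python, from cell import arm gives the robot as it stands.
- The arm moves only by the tool arm_command, never from a script. Its argument "targets" is a list that holds one entry, the list of rows, each a list of 6 numbers: the shift along the tool's x, y, z in m, then the turn, a rotation vector about the tool's x, y, z in rad. A call has 1 to 10 rows; each row shifts and turns the commanded pose from where the row before left it, along the tool's axes as they then stand; what a row does not reach is not made up. A row lasts 1/8 s, in which the tool goes at most 62.5 mm and 10.7 degrees, less where a joint would pass 70% of its speed; a pose out of reach is approached as far as the arm can. A call with a gripper value outside its range is refused whole. "jaw" is the finger opening in m, from 0 to 0.0918, set as the call begins (left out, the last holds). The fingers move at their own pace and stop on an object; "newtons" is the grip in N (left out, the last holds). Time passes only in rows, so rows that do not move let the fingers close. It gives the time, the measured TCP pose, the force, the opening and the grip force at its end, in the units of the state.
- arm.observe(): the state, without advancing time (a new reading comes with each control period).
- arm.get_image(name): name is "scene" or "top"; returns a dict with "pixels" (480x640x3 uint8, red, green, blue), "z_map" (480x640 float32, m along the optical axis (not along the pixel's ray), 0 where there is no reading), "fx", "fy", "cx", "cy" (pixels), "xyz" and "rotation" of the camera in the world. Camera axes: x right, y down, z forward; pixel columns grow to the right and rows downward; lengths in m; the calibration is good to about 2 mm. A picture is of the moment at which its call begins.
- arm.sign_off(): hands the job in; it is judged then, once.
The state is a dict: "clock": time; "joints": joint angles; "dq": joint speeds; "joint_efforts": joint torques, N m; "position": TCP position; "ee_rot": TCP orientation; "force": force on the tool from outside, world axes, zero at the start; "ft_torque": the same for the moment, N m; "width": opening from 0.0 (shut) to 1.0 (fully open); "gripper_force": force on a finger pad.
Only numpy, scipy, OpenCV 4.12 (cv2) and the standard library are available. Lean on these libraries where they do the work, as an engineer would, in place of code of your own. Each camera call takes 0.05 s, during which the arm holds its last target. There are 200 camera calls.

### The job

Photograph the gilt frame fragments under raking light from two sides: pull the red lock plunger up and twist it into its rest notch so that it stays up, swing the empty stage by its black handle, click by click, to the red mark (three 15-degree clicks clockwise from the white zero mark), and twist the plunger back and let it drop so that it locks the stage there. Lay every fragment on the stage gilt side up, each in a lane of its own and roughly centred along it, and press the yellow shutter button. For the second shot park the plunger again, swing the loaded stage to the blue mark (three clicks anticlockwise from zero, so six from red), lock it again, see that every fragment still lies in its lane and press the shutter once more; leave the other things on the bench where they are.

Things in the scene. Friction and masses are not known exactly. Their poses are not given: they have to be found in the camera images.
- pivot (a point): on the axis of the stand's round stage, at its dark felt floor, 48 mm above the bench. Fixed grey base 370 mm across, 12 mm high; brass plate with 24 notches, 300 mm; stage 260 mm across, 5 ribs making 4 lanes. On the base: lamp bar 240 mm long, 89 to 124 mm up, 200 mm from the axis; click pawl. This point turns with the stage: x along the lanes, handle on its -y side, z up.
- stage (a joint): stage angle, rad: 0 with the handle's white pointer at the white zero mark, positive clockwise seen from above. Clicks and rests every 15 degrees (0.2618); range -60 to +60 degrees. Dial on the base: black ticks every 15, broad white 0, red +45 (+0.7854), blue -45 (-0.7854). About 5 N at the handle per click. Starts locked at a click from -30 to +15; cannot turn while the plunger is down.
- handle (a point): grip point of the stage's handle: an upright black post 22 mm in diameter and 65 mm high, on an arm of the stage 158 mm from the axis; the point is on the post's axis 90 mm above the bench, the post's top at 111 mm, its foot at 45 mm. It moves on a circle about the pivot.
- plunger_knob (a point): grip centre of the lock plunger's upright round red knob, 32 mm in diameter, 28 mm high, on a steel bracket (top 62 mm above the bench) on the base, 141 mm from the stage's axis. Plunger down: this point is 96 mm above the bench, the knob from 80 to 108 mm. A white line across its top turns with it; point x along that line, z up.
- plunger_lift (a joint): how far the plunger is pulled up, m: 0 fully down (its pin sits 6 mm deep in a notch of the index plate and locks the stage), at most 0.020. A spring pushes it down with 5 N at 0 and 10 N at the top.
- plunger_twist (a joint): twist of the plunger's knob, rad: 0 working, positive anticlockwise from above, at most 1.2. Goes past 0.2 only when pulled up 15 mm or more; beyond about 1.0, let go, it sinks 2 mm into the rest notch and stays up at a lift of about 12 mm. To relock: pull up again, twist back to 0, let down.
- lane1 (a point): centre of the felt floor of lane 1 of 4 on the stage (floor 48 mm above the bench); x along the lane, y across it, z up. Each lane is 150 mm long and open at both ends, 42 mm clear between ribs 6 mm high; lanes lie 50 mm apart, lane 1 nearest to the handle.
- lane2 (a point): centre of the felt floor of lane 2 of 4 on the stage (floor 48 mm above the bench); x along the lane, y across it, z up. Each lane is 150 mm long and open at both ends, 42 mm clear between ribs 6 mm high; lanes lie 50 mm apart, lane 1 nearest to the handle.
- lane3 (a point): centre of the felt floor of lane 3 of 4 on the stage (floor 48 mm above the bench); x along the lane, y across it, z up. Each lane is 150 mm long and open at both ends, 42 mm clear between ribs 6 mm high; lanes lie 50 mm apart, lane 1 nearest to the handle.
- lane4 (a point): centre of the felt floor of lane 4 of 4 on the stage (floor 48 mm above the bench); x along the lane, y across it, z up. Each lane is 150 mm long and open at both ends, 42 mm clear between ribs 6 mm high; lanes lie 50 mm apart, lane 1 nearest to the handle.
- frag_a: loose fragment of gilt picture-frame moulding (bright gold, white gesso fills), 140 mm long (its x), lying on a wooden foot 30 mm wide (y) and 10 mm high; above it a gilt body 24 mm wide with upright sides up to z 30 mm (grip it there, across the width), with a row of beads on top. 0.13 kg or so. Origin: centre of the underside; z up through the gilt side. None if absent in this run.
- frag_b: loose fragment of gilt picture-frame moulding (old darker gold, white gesso fills), 140 mm long (its x), lying on a wooden foot 30 mm wide (y) and 10 mm high; above it a gilt body 24 mm wide with upright sides up to z 30 mm (grip it there, across the width), with a row of beads on top. 0.13 kg or so. Origin: centre of the underside; z up through the gilt side. None if absent in this run.
- frag_c: loose fragment of gilt picture-frame moulding (bright gold, white gesso fills elsewhere), 140 mm long (its x), lying on a wooden foot 30 mm wide (y) and 10 mm high; above it a gilt body 24 mm wide with upright sides up to z 30 mm (grip it there, across the width), with a row of beads on top. 0.13 kg or so. Origin: centre of the underside; z up through the gilt side. None if absent in this run.
- frag_d: loose fragment of gilt picture-frame moulding (old darker gold, fills elsewhere), 140 mm long (its x), lying on a wooden foot 30 mm wide (y) and 10 mm high; above it a gilt body 24 mm wide with upright sides up to z 30 mm (grip it there, across the width), with a row of beads on top. 0.13 kg or so. Origin: centre of the underside; z up through the gilt side. None if absent in this run.
- shutter (a joint): travel of the yellow shutter button, m: 0 up, 0.006 fully down. It springs back; fully down takes 5 N. A press to 0.004 or more releases the camera.
- shutter_top (a point): centre of the top face of the yellow shutter button, 34 mm in diameter, facing up, in a dark housing on a black control box 130 x 80 mm, 45 mm high, left of the stand. With the button up it is 67 mm above the bench.
- jar: bystander, to be left alone: amber jar, 60 mm in diameter, 85 mm high; origin under its centre
- tin: bystander: tin with a green label, 64 mm in diameter, 100 mm high; origin under its centre
- brush: bystander: brush lying flat, about 200 mm; origin under its middle
- scraper: bystander: scraper with a wooden handle lying flat, about 165 mm; origin under its middle
- hook_knife: bystander: hooked knife lying flat, about 180 mm; origin under its middle
- wedge: bystander: small wooden block 90 x 45 x 30 mm; origin under its centre
- cup: bystander: white cup, 72 mm in diameter, 80 mm high; origin under its centre
Not all that is in view belongs to the job. What is shaped like the frag_c but turquoise is not meant.

How it is judged:
On the way, in this order (a step that is already met when the one before it is completed fails the run):
1. the plunger is parked up in its rest notch and let go (value of joint plunger_lift above 0.0095 m and value of joint plunger_twist above 0.7 rad and contact force between the fingers and plunger_twist below 0.3 N), for 0.3 s.
2. with the plunger parked, the stage stands at the red mark (value of joint plunger_lift above 0.0095 m and value of joint plunger_twist above 0.7 rad and value of joint stage between 0.7254 and 0.8454 rad), for 0.3 s.
3. the plunger is down and locks the stage at the red mark (value of joint plunger_lift below 0.003 m and value of joint plunger_twist below 0.4 rad and value of joint stage between 0.7254 and 0.8454 rad), for 0.3 s.
4. every fragment lies in a lane on the locked stage, gilt side up, let go (all of step 3 and x of frag_a in the frame of pivot between -0.028 and 0.028 m and y of frag_a in the frame of pivot between -0.09 and 0.09 m and z of frag_a in the frame of pivot between -0.004 and 0.005 m and angle between the x axis of each of frag_a, frag_b, frag_c, frag_d and the x axis of pivot, either way round below 0.15 rad and angle between each of frag_a, frag_b, frag_c, frag_d's own z axis and vertical below 0.12 rad and contact force between the fingers and frag_a below 0.3 N and linear speed of each of frag_a, frag_b, frag_c, frag_d below 0.02 m/s and x of frag_b in the frame of pivot between -0.028 and 0.028 m and y of frag_b in the frame of pivot between -0.09 and 0.09 m and z of frag_b in the frame of pivot between -0.004 and 0.005 m and contact force between the fingers and frag_b below 0.3 N and x of frag_c in the frame of pivot between -0.028 and 0.028 m and y of frag_c in the frame of pivot between -0.09 and 0.09 m and z of frag_c in the frame of pivot between -0.004 and 0.005 m and contact force between the fingers and frag_c below 0.3 N and x of frag_d in the frame of pivot between -0.028 and 0.028 m and y of frag_d in the frame of pivot between -0.09 and 0.09 m and z of frag_d in the frame of pivot between -0.004 and 0.005 m and contact force between the fingers and frag_d below 0.3 N), for 0.3 s.
5. the shutter is pressed with the stage locked at red and every fragment in its lane (all of step 4 and value of joint shutter above 0.0035 m), for 0.05 s.
6. the plunger is parked again and let go (all of step 1), for 0.3 s.
7. with the plunger parked, the stage stands at the blue mark (value of joint plunger_lift above 0.0095 m and value of joint plunger_twist above 0.7 rad and value of joint stage between -0.8454 and -0.7254 rad), for 0.3 s.
8. the plunger is down and locks the stage at the blue mark (value of joint plunger_lift below 0.003 m and value of joint plunger_twist below 0.4 rad and value of joint stage between -0.8454 and -0.7254 rad), for 0.3 s.
9. the shutter is pressed with the stage locked at blue and every fragment in its lane (all of step 8 and value of joint shutter above 0.0035 m and x of frag_a in the frame of pivot between -0.028 and 0.028 m and y of frag_a in the frame of pivot between -0.09 and 0.09 m and z of frag_a in the frame of pivot between -0.004 and 0.005 m and angle between the x axis of each of frag_a, frag_b, frag_c, frag_d and the x axis of pivot, either way round below 0.15 rad and angle between each of frag_a, frag_b, frag_c, frag_d's own z axis and vertical below 0.12 rad and contact force between the fingers and frag_a below 0.3 N and linear speed of each of frag_a, frag_b, frag_c, frag_d below 0.02 m/s and x of frag_b in the frame of pivot between -0.028 and 0.028 m and y of frag_b in the frame of pivot between -0.09 and 0.09 m and z of frag_b in the frame of pivot between -0.004 and 0.005 m and contact force between the fingers and frag_b below 0.3 N and x of frag_c in the frame of pivot between -0.028 and 0.028 m and y of frag_c in the frame of pivot between -0.09 and 0.09 m and z of frag_c in the frame of pivot between -0.004 and 0.005 m and contact force between the fingers and frag_c below 0.3 N and x of frag_d in the frame of pivot between -0.028 and 0.028 m and y of frag_d in the frame of pivot between -0.09 and 0.09 m and z of frag_d in the frame of pivot between -0.004 and 0.005 m and contact force between the fingers and frag_d below 0.3 N), for 0.05 s.
At the end, for the whole second after the job is handed in: stage at the blue mark, -45 deg (within 3.4), plunger down (lift < 3 mm, twist < 0.4 rad); each fragment present flat on a lane's floor, gilt up, within 28 mm of its centre lengthwise and 8.5 deg of its direction, at rest, let go; bystanders in place (all of step 8 and x of frag_a in the frame of pivot between -0.028 and 0.028 m and y of frag_a in the frame of pivot between -0.09 and 0.09 m and z of frag_a in the frame of pivot between -0.004 and 0.005 m and angle between the x axis of each of frag_a, frag_b, frag_c, frag_d and the x axis of pivot, either way round below 0.15 rad and angle between each of frag_a, frag_b, frag_c, frag_d's own z axis and vertical below 0.12 rad and contact force between the fingers and frag_a below 0.3 N and linear speed of each of frag_a, frag_b, frag_c, frag_d below 0.02 m/s and x of frag_b in the frame of pivot between -0.028 and 0.028 m and y of frag_b in the frame of pivot between -0.09 and 0.09 m and z of frag_b in the frame of pivot between -0.004 and 0.005 m and contact force between the fingers and frag_b below 0.3 N and x of frag_c in the frame of pivot between -0.028 and 0.028 m and y of frag_c in the frame of pivot between -0.09 and 0.09 m and z of frag_c in the frame of pivot between -0.004 and 0.005 m and contact force between the fingers and frag_c below 0.3 N and x of frag_d in the frame of pivot between -0.028 and 0.028 m and y of frag_d in the frame of pivot between -0.09 and 0.09 m and z of frag_d in the frame of pivot between -0.004 and 0.005 m and contact force between the fingers and frag_d below 0.3 N); the robot touches nothing.
It fails at once if a bystander (jar, tin, brush, scraper, hooked knife, block, cup) is moved by more than 40 mm (distance of any of jar, tin, brush, scraper, hook_knife, wedge, cup from where it was at the start of the episode above 0.04 m).
Of frag_a, frag_b, frag_c, frag_d only 2 to 4 are there at a start; the rules pass over those that are not, and their reading is None.
At some moment in a run one of frag_a, frag_b, frag_c, frag_d may be knocked a few centimetres aside while the robot is not near it.
Once in a run the grip may slacken for a moment while it holds something.
It also fails if it takes over 210 s, if anything falls off the work surface, if the arm or the gripper's body presses on something with over 40 N, if the wrist force passes 120 N, or if a joint passes its speed limit or range.

## Working session

There is one attempt and no reset: what is moved stays moved. The work goes in short steps, Python scripts to look and compute and a tool call to move; the robot and the scene stay as the last step left them, time stands still between calls to the robot, and variables do not carry over. Pictures are saved under pics/ and viewed, at most 14 in all, crops included, and the job is handed in when it is done.

Besides the shell and the picture viewer there is one more tool, called after "Call:" by a JSON object that holds its "op" and its "data". arm_command: Moves the arm, as the interface text tells. Its arguments: {"type":"object","properties":{"targets":{"type":"array","items":{"type":"array","items":{"type":"array","items":{"type":"number"}}}},"jaw":{"type":"number"},"newtons":{"type":"number"}},"required":["targets"]}

```bash
mkdir -p pics; ls; cat > h.py <<'E'
import numpy as np, cv2
from cell import arm
from scipy.spatial.transform import Rotation as R
def get(n):
    im=arm.get_image(n); np.savez('/tmp/%s.npz'%n,**im); return im
def load(n): return dict(np.load('/tmp/%s.npz'%n))
def rotm(im):
    r=np.array(im['rotation'],float)
    return r if r.shape==(3,3) else R.from_rotvec(r).as_matrix()
def cloud(im):
    z=im['z_map'].astype(float); v,u=np.mgrid[0:480,0:640]
    p=np.stack([(u-im['cx'])/im['fx']*z,(v-im['cy'])/im['fy']*z,z],-1)
    return p@rotm(im).T+np.array(im['xyz'])
def save(im,name,box=None,s=1):
    a=im['pixels'][:,:,::-1]
    if box: a=a[box[1]:box[3],box[0]:box[2]]
    cv2.imwrite('pics/'+name,cv2.resize(a,None,fx=s,fy=s,interpolation=cv2.INTER_CUBIC))
E
python3 - <<'E'
from h import *
for n in('scene','top'):
    im=get(n); save(im,n+'0.png'); print(n,im['xyz'],np.array(im['rotation']).tolist(),im['fx'],im['cx'],im['cy'])
print(arm.observe())
E
```

```text
pics
scene [ 1.41643808 -0.20388579  1.39003989] [-2.063440031343606, -1.5834286200380527, 0.5301991654514274] 599.4331716389365 315.40764043412105 229.37088344027592
top [0.34577735 0.01505192 1.54955252] [-2.1448203691601346, 2.1779083655850835, -0.12406366406688471] 599.514161072097 314.3501701301119 245.0516053789482
{'clock': 0.1, 'joints': array([ 1.23139951,  0.4351276 ,  0.02499415,  1.57398176, -0.01157009,
        1.13401999, -0.07511754]), 'dq': array([ 0.00052658, -0.00160977,  0.00115748, -0.00193758,  0.00055501,
       -0.00097239, -0.00031465]), 'joint_efforts': array([ 3.09648523e-03, -6.69117808e+01,  9.88111049e-01, -3.15147150e+01,
       -6.04673987e-02,  3.74612049e-02,  1.23597356e-04]), 'position': array([ 0.14644958, -0.6071622 ,  0.24504908]), 'ee_rot': array([-3.11827104e+00, -3.70786687e-01,  5.08989783e-04]), 'force': array([ 0.50181177, -0.30553596, -0.62776164]), 'ft_torque': array([-0.03421643, -0.02224568,  0.01754882]), 'gripper_force': 0.0, 'width': 0.9973291674289263}
```

View pics/top0.png

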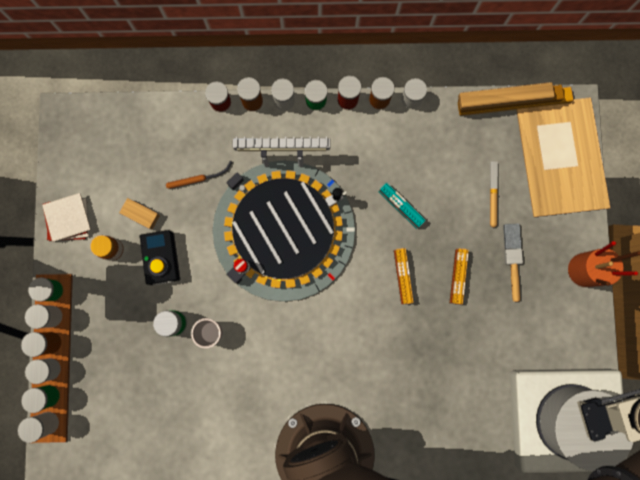

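View pics/scene0.png

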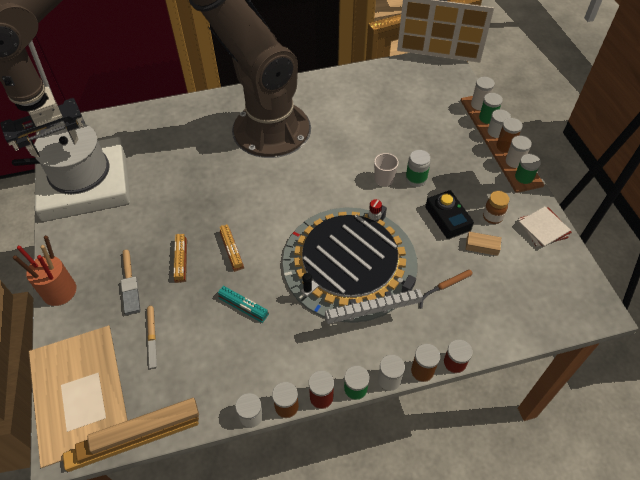

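The top view shows the stage centred at about (284,233), the handle at (335,195), the red knob at (240,266) and the shutter at (157,266). Two fragments lie at (403,276) and (459,276), the turquoise decoy at (403,205), and the red/white/blue marks near (331,277)/(348,230)/(330,183). Measuring next.

```bash
python3 - <<'E'
from h import *
im=load('top'); save(im,'top_crop.png',(210,130,480,320),2.9)
def med(P,m): return np.round(np.median(P[m],0),4)
for n in('top','scene'):
    im=load(n); P=cloud(im); hsv=cv2.cvtColor(im['pixels'],cv2.COLOR_RGB2HSV); H,S,V=[hsv[...,i].astype(int) for i in range(3)]
    z=P[...,2]; X,Y=P[...,0],P[...,1]
    near=(X>.2)&(X<.95)&(abs(Y)<.5)
    print(n,'bench z',np.median(z[near&(z<.02)]))
    def blobs(name,m,mn=15):
        k,l,st,c=cv2.connectedComponentsWithStats(m.astype(np.uint8))
        for i in range(1,k):
            if st[i,4]>=mn:
                q=P[l==i]; print(name,st[i,4],'px',c[i].round(0),'med',np.median(q,0).round(4),'min',q.min(0).round(3),'max',q.max(0).round(3))
    blobs('red',near&((H<6)|(H>174))&(S>150)&(z>.07)&(z<.13))
    blobs('yellow',near&(H>20)&(H<35)&(S>170)&(V>120)&(z>.05)&(z<.08)&(Y>.2))
    blobs('gold',near&(H>10)&(H<32)&(S>90)&(z>.01)&(z<.05)&(Y<-.1),60)
    blobs('handle',near&(V<60)&(z>.095)&(z<.12),5)
    blobs('dark',near&(V<60)&(z>.03)&(z<.06),300)
    blobs('redm',near&((H<6)|(H>174))&(S>120)&(z<.04)&(X>.3),3)
    blobs('bluem',near&(H>105)&(H<125)&(S>120)&(z<.04),3)
E
```

```text
top bench z 0.0007818554275829115
red 27 px [349.  99.] med [ 0.8879 -0.0789  0.0767] min [ 0.884 -0.1    0.07 ] max [ 0.896 -0.059  0.085]
red 100 px [240. 266.] med [0.4652 0.1934 0.1074] min [0.453 0.181 0.081] max [0.482 0.21  0.115]
yellow 154 px [156. 266.] med [0.4723 0.4077 0.0655] min [0.457 0.392 0.05 ] max [0.491 0.428 0.074]
gold 109 px [378. 103.] med [ 0.8909 -0.1556  0.0295] min [ 0.884 -0.187  0.011] max [ 0.92  -0.137  0.05 ]
gold 259 px [483. 110.] med [ 0.8715 -0.4307  0.0314] min [ 0.864 -0.499  0.01 ] max [ 0.902 -0.366  0.05 ]
gold 257 px [493. 207.] med [ 0.6157 -0.4495  0.0172] min [ 0.564 -0.464  0.01 ] max [ 0.667 -0.44   0.029]
gold 565 px [404. 277.] med [ 0.4318 -0.2098  0.0314] min [ 0.369 -0.23   0.01 ] max [ 0.509 -0.192  0.042]
gold 588 px [459. 277.] med [ 0.4375 -0.3514  0.0315] min [ 0.367 -0.376  0.01 ] max [ 0.508 -0.328  0.041]
gold 219 px [514. 282.] med [ 0.4206 -0.493   0.0188] min [ 0.372 -0.5    0.01 ] max [ 0.467 -0.486  0.028]
handle 5 px [264. 151.] med [0.7489 0.1358 0.1062] min [0.746 0.133 0.104] max [0.75  0.141 0.107]
handle 9 px [2
[... 2138 characters left out ...]
[0.5118 0.4025 0.045 ] min [0.429 0.364 0.03 ] max [0.573 0.462 0.06 ]
dark 4376 px [351. 254.] med [0.572  0.0979 0.0486] min [ 0.437 -0.029  0.037] max [0.697 0.223 0.06 ]
dark 332 px [320. 278.] med [ 0.6255 -0.0025  0.049 ] min [ 0.555 -0.032  0.039] max [0.682 0.042 0.057]
redm 17 px [296. 234.] med [ 0.4414 -0.0247  0.0138] min [ 0.435 -0.031  0.006] max [ 0.45  -0.015  0.017]
redm 128 px [453. 366.] med [0.9351 0.2439 0.0231] min [0.9   0.233 0.002] max [0.945 0.274 0.04 ]
redm 101 px [321. 403.] med [ 0.9392 -0.0866  0.0229] min [ 0.917 -0.105  0.006] max [ 0.945 -0.055  0.04 ]
bluem 24 px [317. 308.] med [ 0.6866 -0.0261  0.013 ] min [ 0.677 -0.034  0.006] max [ 0.697 -0.018  0.02 ]
```

View pics/top_crop.png

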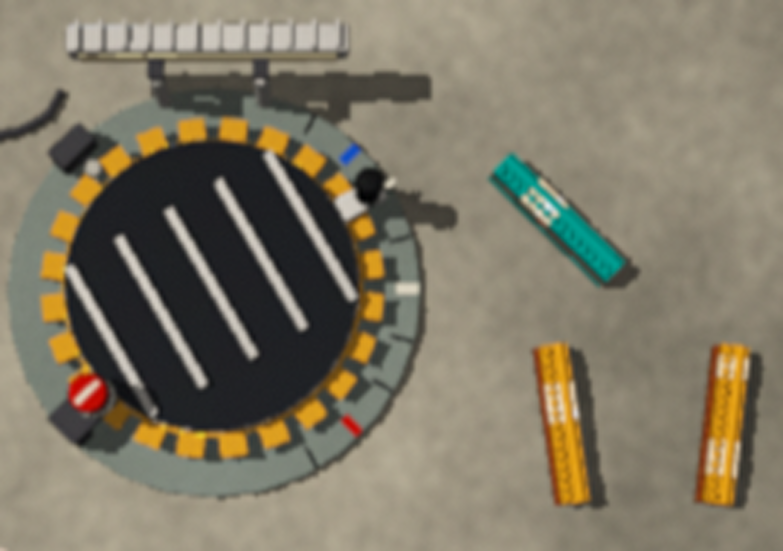

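The crop confirms the stage is at -30° (handle between the blue and white marks) and that two bright gold fragments are present. Pivot is at about (0.566, 0.0955), the knob at (0.4665, 0.195), and the radii match the given sizes.

```bash
cat >> h.py <<'E'
def go(x,y,z,yaw=None,nt=None):
    """turn rows first, then shift rows (tool axes after the turn); yaw = world heading of tool y, deg"""
    s=arm.observe(); p=np.array(s['position']); M=R.from_rotvec(s['ee_rot']).as_matrix()
    cy=np.degrees(np.arctan2(M[1,1],M[0,1]))
    if yaw is None: yaw=cy
    a=np.radians(yaw); yv=np.array([np.cos(a),np.sin(a),0]); zv=np.array([0,0,-1.]); D=np.stack([np.cross(yv,zv),yv,zv],1)
    t=R.from_matrix(M.T@D).as_rotvec(); d=D.T@(np.array([x,y,z])-p)
    n=int(np.ceil(np.linalg.norm(t)/0.175-1e-6)) ; m=int(np.ceil(np.linalg.norm(d)/.06))
    print('t',round(s['clock'],1),'pos',p.round(4),'yaw',round(cy,1),'w',round(s['width']*.0918,4),'F',np.round(s['force'],1),'q',np.round(s['joints'],2))
    print('turn total',t.round(3),'rows',n,'each',(t/max(n,1)).round(4)); print('shift total',d.round(4),'rows',m,'each',(d/max(m,1)).round(4))
E
python3 - <<'E'
from h import *
go(.42,-.3,.246,-46); go(.4665,.195,.2,-46)
E
```

```text
t 0.1 pos [ 0.1464 -0.6072  0.245 ] yaw -76.4 w 0.0916 F [ 0.5 -0.3 -0.6] q [ 1.23  0.44  0.02  1.57 -0.01  1.13 -0.08]
turn total [-0.001 -0.    -0.531] rows 4 each [-3.000e-04 -1.000e-04 -1.328e-01]
shift total [ 0.4101 -0.0309 -0.001 ] rows 7 each [ 0.0586 -0.0044 -0.0001]
t 0.1 pos [ 0.1464 -0.6072  0.245 ] yaw -76.4 w 0.0916 F [ 0.5 -0.3 -0.6] q [ 1.23  0.44  0.02  1.57 -0.01  1.13 -0.08]
turn total [-0.001 -0.    -0.531] rows 4 each [-3.000e-04 -1.000e-04 -1.328e-01]
shift total [ 0.7875 -0.3547  0.045 ] rows 15 each [ 0.0525 -0.0236  0.003 ]
```

Call:
{"op": "arm_command", "data": {"targets": [[[0, 0, 0, 0, 0, -0.133], [0, 0, 0, 0, 0, -0.133], [0, 0, 0, 0, 0, -0.133], [0, 0, 0, 0, 0, -0.132], [0.05, -0.004, 0, 0, 0, 0], [0.05, -0.004, 0, 0, 0, 0], [0.05, -0.004, 0, 0, 0, 0], [0.05, -0.004, 0, 0, 0, 0], [0.05, -0.004, 0, 0, 0, 0], [0.05, -0.004, 0, 0, 0, 0]]], "jaw": 0.06}}

```text
clock: 1.35
position: [0.3465, -0.3805, 0.2456]
ee_rot: [-2.913, -1.176, 0.0]
force: [1.0, -1.1, -0.6]
width: 0.654
gripper_force: 0.0
```

```bash
python3 -c "
from h import *
go(.4665,.195,.2,-46)"
```

```text
t 1.4 pos [ 0.3465 -0.3805  0.2456] yaw -46.0 w 0.0601 F [ 1.  -1.1 -0.6] q [ 0.9   0.27 -0.22  1.82  0.07  1.05 -0.14]
turn total [-0.  0. -0.] rows 1 each [-0.0003  0.0001 -0.0003]
shift total [ 0.4861 -0.3307  0.0456] rows 10 each [ 0.0486 -0.0331  0.0046]
```

Call:
{"op": "arm_command", "data": {"targets": [[[0.054, -0.0367, 0.005, 0, 0, 0], [0.054, -0.0367, 0.005, 0, 0, 0], [0.054, -0.0367, 0.005, 0, 0, 0], [0.054, -0.0367, 0.005, 0, 0, 0], [0.054, -0.0367, 0.005, 0, 0, 0], [0.054, -0.0367, 0.005, 0, 0, 0], [0.054, -0.0367, 0.005, 0, 0, 0], [0.054, -0.0367, 0.005, 0, 0, 0], [0.054, -0.0367, 0.005, 0, 0, 0], [0, 0, 0, 0, 0, 0]]]}}

```text
clock: 2.6
position: [0.4601, 0.1726, 0.2025]
ee_rot: [-2.905, -1.187, -0.001]
force: [-1.0, -1.4, -0.4]
width: 0.652
gripper_force: 0.0
```

```bash
python3 -c "
from h import *
go(.4665,.195,.096,-46)"
```

```text
t 2.6 pos [0.4601 0.1726 0.2025] yaw -45.6 w 0.0598 F [-1.  -1.4 -0.4] q [-0.    0.33 -0.58  1.91  0.21  0.96 -1.48]
turn total [-0.003 -0.002  0.008] rows 1 each [-0.0026 -0.0018  0.0077]
shift total [ 0.0202 -0.0116  0.1065] rows 2 each [ 0.0101 -0.0058  0.0532]
```

Call:
{"op": "arm_command", "data": {"targets": [[[0.0202, -0.0116, 0.0, 0, 0, 0], [0, 0, 0.036, 0, 0, 0], [0, 0, 0.036, 0, 0, 0], [0, 0, 0.034, 0, 0, 0], [0, 0, 0, 0, 0, 0], [0, 0, 0, 0, 0, 0]]]}}

```text
clock: 3.35
position: [0.4675, 0.1892, 0.0977]
ee_rot: [2.913, 1.176, 0.001]
force: [-0.6, 0.2, 0.5]
width: 0.652
gripper_force: 0.0
```

Call:
{"op": "arm_command", "data": {"targets": [[[0, 0, 0, 0, 0, 0], [0, 0, 0, 0, 0, 0], [0, 0, 0, 0, 0, 0], [0, 0, 0, 0, 0, 0], [0, 0, 0, 0, 0, 0], [0, 0, 0, 0, 0, 0]]], "jaw": 0.0, "newtons": 40}}

```text
clock: 4.1
position: [0.4645, 0.1931, 0.0977]
ee_rot: [-2.907, -1.181, 0.001]
force: [-12.3, 9.5, 10.3]
width: 0.342
gripper_force: 40.0
```

Call:
{"op": "arm_command", "data": {"targets": [[[0, -0.005, 0, 0, 0, 0], [0, 0, 0, 0, 0, 0], [0, 0, -0.005, 0, 0, 0], [0, 0, -0.005, 0, 0, 0], [0, 0, -0.005, 0, 0, 0], [0, 0, -0.003, 0, 0, 0], [0, 0, 0, 0, 0, 0], [0, 0, 0, 0, 0, 0]]]}}

```text
clock: 5.1
position: [0.4633, 0.1933, 0.1148]
ee_rot: [-2.912, -1.177, 0.0]
force: [-1.8, 2.8, -6.1]
width: 0.348
gripper_force: 4.0
```

Call:
{"op": "arm_command", "data": {"targets": [[[0, 0, 0, 0, 0, 0], [0, 0, 0, 0, 0, 0], [0, 0, 0, 0, 0, 0], [0, 0, 0, 0, 0, 0]]], "newtons": 40}}

```text
clock: 5.6
position: [0.4633, 0.1931, 0.1148]
ee_rot: [-2.913, -1.177, 0.001]
force: [-3.4, 3.3, -1.5]
width: 0.333
gripper_force: 40.0
```

```bash
python3 -c "
from h import *
for n in ('top','scene'):
    im=get(n);P=cloud(im);hsv=cv2.cvtColor(im['pixels'],cv2.COLOR_RGB2HSV)
    m=((hsv[...,0]<6)|(hsv[...,0]>174))&(hsv[...,1]>150)&(abs(P[...,0]-.466)<.04)&(abs(P[...,1]-.195)<.04)&(P[...,2]>.06)
    print(n,m.sum(),P[m].min(0).round(3),P[m].max(0).round(3),np.percentile(P[m][:,2],[10,50,90]).round(3))
save(load('scene'),'knob1.png',(300,120,460,280),3)
"
```

```text
Traceback (most recent call last):
ValueError: zero-size array to reduction operation minimum which has no identity
```

The grip slackened during the pull and the knob dropped back (no spring load on the wrist now). I'll regrip it.

Call:
{"op": "arm_command", "data": {"targets": [[[0, 0, 0, 0, 0, 0], [0, 0, 0, 0, 0, 0], [0, 0, 0.009, 0, 0, 0], [0, 0, 0.009, 0, 0, 0], [0, 0, 0, 0, 0, 0]]], "jaw": 0.045}}

```text
clock: 6.28
position: [0.463, 0.1925, 0.0957]
ee_rot: [2.913, 1.176, -0.003]
force: [-0.3, 0.4, -0.1]
width: 0.49
gripper_force: 0.0
```

Call:
{"op": "arm_command", "data": {"targets": [[[0, 0, 0, 0, 0, 0], [0, 0, 0, 0, 0, 0], [0, 0, 0, 0, 0, 0], [0, 0, 0, 0, 0, 0], [0, 0, 0, 0, 0, 0]]], "jaw": 0.0, "newtons": 45}}

```text
clock: 6.9
position: [0.4634, 0.1934, 0.0969]
ee_rot: [-2.912, -1.177, -0.0]
force: [-3.0, 3.0, 1.6]
width: 0.341
gripper_force: 45.0
```

Call:
{"op": "arm_command", "data": {"targets": [[[0, 0, -0.005, 0, 0, 0], [0, 0, -0.005, 0, 0, 0], [0, 0, -0.005, 0, 0, 0], [0, 0, -0.003, 0, 0, 0], [0, 0, 0, 0, 0, 0], [0, 0, 0, 0, 0, 0]]]}}

```text
clock: 7.65
position: [0.4633, 0.1932, 0.1146]
ee_rot: [-2.912, -1.177, 0.001]
force: [0.7, 5.4, -10.2]
width: 0.341
gripper_force: 45.0
```

Call:
{"op": "arm_command", "data": {"targets": [[[0.002, 0, 0, 0, 0, 0], [0, 0, 0, 0, 0, -0.12], [0, 0, 0, 0, 0, -0.12], [0, 0, 0, 0, 0, -0.12], [0, 0, 0, 0, 0, -0.12], [0, 0, 0, 0, 0, -0.12], [0, 0, 0, 0, 0, -0.12], [0, 0, 0, 0, 0, -0.12], [0, 0, 0, 0, 0, -0.12], [0, 0, 0, 0, 0, -0.12]]]}}

```text
clock: 8.9
position: [0.4684, 0.1924, 0.1151]
ee_rot: [1.89, 2.504, 0.002]
force: [10.1, -2.0, -11.9]
width: 0.337
gripper_force: 45.0
```

Call:
{"op": "arm_command", "data": {"targets": [[[0, 0, 0, 0, 0, -0.06], [0, 0, 0, 0, 0, 0]]]}}

```text
clock: 9.15
position: [0.4686, 0.1924, 0.1151]
ee_rot: [1.818, 2.557, 0.003]
force: [10.6, -0.8, -11.1]
width: 0.338
gripper_force: 45.0
```

Call:
{"op": "arm_command", "data": {"targets": [[[0, 0, 0.003, 0, 0, 0], [0, 0, 0.003, 0, 0, 0], [0, 0, 0, 0, 0, 0]]]}}

```text
clock: 9.52
position: [0.4686, 0.1925, 0.1093]
ee_rot: [1.819, 2.556, 0.003]
force: [9.3, -2.5, -8.7]
width: 0.334
gripper_force: 45.0
```

Call:
{"op": "arm_command", "data": {"targets": [[[0, 0, 0, 0, 0, 0], [0, 0, 0, 0, 0, 0], [0, 0, 0, 0, 0, 0], [0, 0, -0.04, 0, 0, 0], [0, 0, -0.05, 0, 0, 0], [0, -0.05, -0.03, 0, 0, 0], [0, -0.05, 0, 0, 0, 0], [0, 0, 0, 0, 0, 0]]], "jaw": 0.06}}

```text
clock: 10.52
position: [0.3678, 0.1598, 0.2288]
ee_rot: [1.815, 2.561, -0.005]
force: [1.1, 0.1, 0.6]
width: 0.652
gripper_force: 0.0
```

```bash
python3 - <<'E'
from h import *
for n in ('top','scene'):
    im=get(n);P=cloud(im);hsv=cv2.cvtColor(im['pixels'],cv2.COLOR_RGB2HSV)
    m=((hsv[...,0]<6)|(hsv[...,0]>174))&(hsv[...,1]>150)&(abs(P[...,0]-.466)<.04)&(abs(P[...,1]-.195)<.04)&(P[...,2]>.06)
    if m.sum(): print(n,m.sum(),P[m].min(0).round(3),P[m].max(0).round(3),np.percentile(P[m][:,2],[10,50,90]).round(3))
a=load('scene')['pixels'][160:320,290:450,::-1]; b=load('top')['pixels'][150:310,210:370,::-1]
cv2.imwrite('pics/knob2.png',cv2.resize(np.hstack([a,b]),None,fx=2.5,fy=2.5,interpolation=cv2.INTER_CUBIC))
go(.642,-.042,.2,-30)
E
```

```text
scene 116 [0.456 0.18  0.096] [0.488 0.213 0.128] [0.102 0.116 0.123]
t 10.6 pos [0.371  0.161  0.2291] yaw 19.3 w 0.0598 F [-0.1  0.5  0.6] q [ 0.35  0.22 -1.01  2.04  0.23  1.   -0.44]
turn total [0.002 0.001 0.86 ] rows 5 each [3.00e-04 1.00e-04 1.72e-01]
shift total [-0.0403  0.3362  0.0291] rows 6 each [-0.0067  0.056   0.0049]
```

View pics/knob2.png

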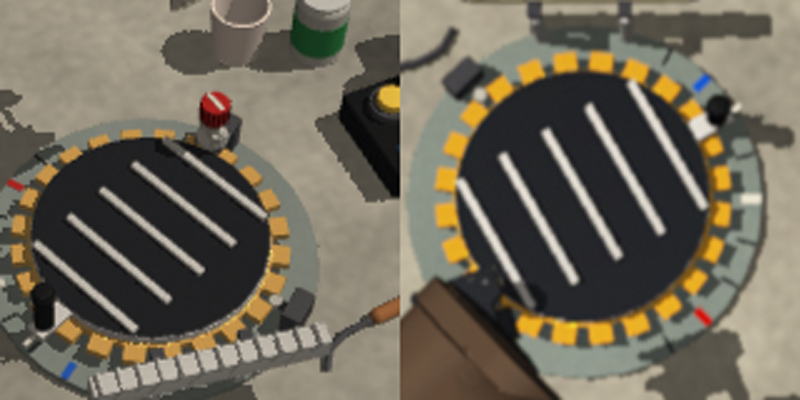

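The plunger is parked: its knob top is at about 0.12 m and the white line has turned. Next is the handle.

```bash
python3 -c "
from h import *
go(.644,-.0415,.2,30)"
```

```text
t 10.6 pos [0.371  0.161  0.2291] yaw 19.3 w 0.0598 F [-0.1  0.5  0.6] q [ 0.35  0.22 -1.01  2.04  0.23  1.   -0.44]
turn total [ 0.001  0.001 -0.187] rows 2 each [ 0.0005  0.0007 -0.0936]
shift total [-0.3119  0.1352  0.0291] rows 6 each [-0.052   0.0225  0.0049]
```

Call:
{"op": "arm_command", "data": {"targets": [[[0, 0, 0, 0, 0, -0.0935], [0, 0, 0, 0, 0, -0.0935], [-0.052, 0.0225, 0.005, 0, 0, 0], [-0.052, 0.0225, 0.005, 0, 0, 0], [-0.052, 0.0225, 0.005, 0, 0, 0], [-0.052, 0.0225, 0.005, 0, 0, 0], [-0.052, 0.0225, 0.005, 0, 0, 0], [-0.052, 0.0225, 0.005, 0, 0, 0], [0, 0, 0, 0, 0, 0], [0, 0, 0, 0, 0, 0]]]}}

```text
clock: 11.88
position: [0.644, -0.0405, 0.1976]
ee_rot: [-1.569, -2.719, -0.001]
force: [0.0, 0.1, -0.8]
width: 0.654
gripper_force: 0.0
```

```bash
python3 -c "
from h import *
go(.644,-.0415,.092,30)"
```

```text
t 11.9 pos [ 0.644  -0.0405  0.1976] yaw 30.0 w 0.0601 F [ 0.   0.1 -0.8] q [ 0.49  0.65 -0.83  1.53  0.5   1.19  0.1 ]
turn total [-0.001 -0.002  0.   ] rows 1 each [-0.0006 -0.0019  0.0004]
shift total [-0.0008 -0.0004  0.1056] rows 2 each [-0.0004 -0.0002  0.0528]
```

Call:
{"op": "arm_command", "data": {"targets": [[[0, 0, 0.036, 0, 0, 0], [0, 0, 0.036, 0, 0, 0], [0, 0, 0.033, 0, 0, 0], [0, 0, 0, 0, 0, 0], [0, 0, 0, 0, 0, 0]]]}}

```text
clock: 12.5
position: [0.6442, -0.0402, 0.0953]
ee_rot: [1.568, 2.721, 0.002]
force: [1.0, 0.0, 1.0]
width: 0.65
gripper_force: 0.0
```

Call:
{"op": "arm_command", "data": {"targets": [[[0, 0, 0, 0, 0, 0], [0, 0, 0, 0, 0, 0], [0, 0, 0, 0, 0, 0], [0, 0, 0, 0, 0, 0], [0, 0, 0, 0, 0, 0], [0, 0, 0, 0, 0, 0]]], "jaw": 0.0, "newtons": 15}}

```text
clock: 13.25
position: [0.6437, -0.0414, 0.0939]
ee_rot: [1.571, 2.721, -0.0]
force: [-0.3, -0.8, 2.1]
width: 0.237
gripper_force: 15.0
```

Call:
{"op": "arm_command", "data": {"targets": [[[0.0006, -0.0138, 0, 0, 0, 0.0873], [0.0006, -0.0138, 0, 0, 0, 0.0873], [0.0006, -0.0138, 0, 0, 0, 0.0873], [0, 0, 0, 0, 0, 0], [0, 0, 0, 0, 0, 0]]]}}

```text
clock: 13.88
position: [0.6054, -0.0568, 0.0938]
ee_rot: [-1.909, -2.494, 0.001]
force: [-3.9, 1.2, 3.6]
width: 0.239
gripper_force: 15.0
```

```bash
python3 -c "
from h import *
go(.566+.158*np.sin(np.radians(15)),.0955-.158*np.cos(np.radians(15)),.094,15)"
```

```text
t 13.9 pos [ 0.6054 -0.0568  0.0938] yaw 15.1 w 0.0219 F [-3.9  1.2  3.6] q [ 0.48  0.68 -0.72  1.73  0.54  0.94 -0.19]
turn total [-0.001 -0.     0.002] rows 1 each [-0.0007 -0.0002  0.0024]
shift total [-0.0007  0.0013 -0.0002] rows 1 each [-0.0007  0.0013 -0.0002]
```

Tracks well; on through the remaining four clicks, pausing at each.

Call:
{"op": "arm_command", "data": {"targets": [[[0.0006, -0.0138, 0, 0, 0, 0.0873], [0.0006, -0.0138, 0, 0, 0, 0.0873], [0.0006, -0.0138, 0, 0, 0, 0.0873], [0, 0, 0, 0, 0, 0], [0.0006, -0.0138, 0, 0, 0, 0.0873], [0.0006, -0.0138, 0, 0, 0, 0.0873], [0.0006, -0.0138, 0, 0, 0, 0.0873], [0, 0, 0, 0, 0, 0]]]}}

```text
clock: 14.88
position: [0.5236, -0.0561, 0.0938]
ee_rot: [-2.488, -1.917, -0.0]
force: [-2.4, 5.2, 2.6]
width: 0.238
gripper_force: 15.0
```

Call:
{"op": "arm_command", "data": {"targets": [[[0.0006, -0.0138, 0, 0, 0, 0.0873], [0.0006, -0.0138, 0, 0, 0, 0.0873], [0.0006, -0.0138, 0, 0, 0, 0.0873], [0, 0, 0, 0, 0, 0], [0.0006, -0.0138, 0, 0, 0, 0.0873], [0.0006, -0.0138, 0, 0, 0, 0.0873], [0.0006, -0.0138, 0, 0, 0, 0.0873], [0, 0, 0, 0, 0, 0]]]}}

```text
clock: 15.88
position: [0.4533, -0.0149, 0.0938]
ee_rot: [-2.899, -1.209, -0.001]
force: [0.1, 5.7, -2.8]
width: 0.236
gripper_force: 15.0
```

```bash
python3 -c "
from h import *
go(.566-.158*np.sin(np.radians(45)),.0955-.158*np.cos(np.radians(45)),.094,-45)"
```

```text
t 15.9 pos [ 0.4533 -0.0149  0.0938] yaw -44.7 w 0.0217 F [ 0.1  5.7 -2.8] q [ 0.32  0.42 -0.51  2.12  0.32  0.68 -1.19]
turn total [-0.    -0.001  0.005] rows 1 each [-0.0002 -0.0008  0.0047]
shift total [-0.0002  0.0016 -0.0002] rows 1 each [-0.0002  0.0016 -0.0002]
```

Call:
{"op": "arm_command", "data": {"targets": [[[0, 0, 0, 0, 0, 0], [0, 0, 0, 0, 0, 0], [0, 0, 0, 0, 0, 0], [0, 0, -0.05, 0, 0, 0], [0, 0, -0.055, 0, 0, 0], [0, 0, 0, 0, 0, 0], [0, 0, 0, 0, 0, 0]]], "jaw": 0.06}}

```text
clock: 16.75
position: [0.4523, -0.0168, 0.1985]
ee_rot: [2.902, 1.201, -0.0]
force: [-0.1, -0.5, -0.2]
width: 0.654
gripper_force: 0.0
```

```bash
python3 - <<'E'
from h import *
im=get('top');P=cloud(im);a=im['pixels'][150:310,210:370,::-1]; b=get('scene')['pixels'][160:320,270:430,::-1]
cv2.imwrite('pics/red.png',cv2.resize(np.hstack([a,b]),None,fx=2.5,fy=2.5,interpolation=cv2.INTER_CUBIC))
# rib direction: bright ribs on stage
g=(im['pixels'].min(2)>150)&(np.hypot(P[...,0]-.566,P[...,1]-.0955)<.12)&(P[...,2]>.045)&(P[...,2]<.065)
k,l,st,c=cv2.connectedComponentsWithStats(g.astype(np.uint8))
for i in range(1,k):
    if st[i,4]>25:
        q=P[l==i][:,:2]; v=np.linalg.svd(q-q.mean(0))[2][0]; print('rib',st[i,4],q.mean(0).round(4),np.degrees(np.arctan2(v[1],v[0])).round(1))
go(.467,.195,.2,20)
E
```

```text
rib 164 [0.6382 0.1644] 134.0
rib 167 [0.6028 0.1294] 134.4
rib 171 [0.5653 0.0961] 134.3
rib 30 [0.5723 0.0169] 133.6
rib 103 [0.5061 0.0854] 133.8
rib 50 [0.4633 0.0571] 132.9
t 16.9 pos [ 0.4517 -0.0166  0.1977] yaw -45.0 w 0.0602 F [-0.3 -0.1 -0.4] q [ 0.41  0.27 -0.58  2.    0.18  0.92 -1.06]
turn total [-2.000e-03  1.000e-03 -1.135e+00] rows 7 each [-3.000e-04  1.000e-04 -1.621e-01]
shift total [ 0.1936  0.0868 -0.0023] rows 4 each [ 0.0484  0.0217 -0.0006]
```

View pics/red.png

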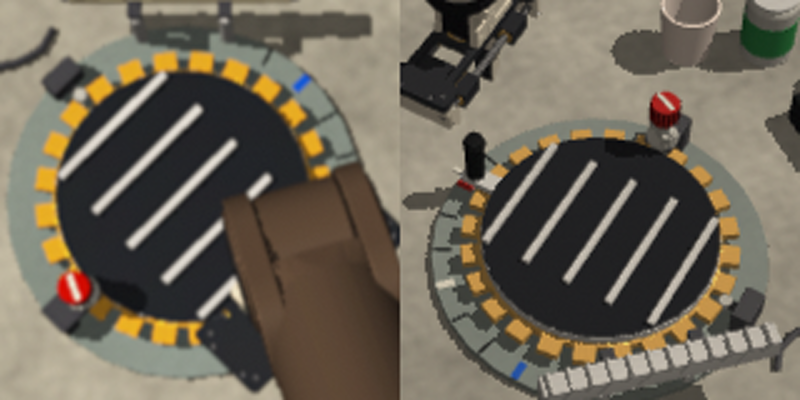

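The handle is at the red mark, and the central rib puts the pivot at (0.565, 0.096) with lanes along 134.5°. Relocking.

Call:
{"op": "arm_command", "data": {"targets": [[[0, 0, 0, 0, 0, -0.162], [0, 0, 0, 0, 0, -0.162], [0, 0, 0, 0, 0, -0.162], [0, 0, 0, 0, 0, -0.162], [0, 0, 0, 0, 0, -0.162], [0, 0, 0, 0, 0, -0.162], [0, 0, 0, 0, 0, -0.163]]]}}

```text
clock: 17.73
position: [0.4518, -0.0162, 0.1975]
ee_rot: [-1.793, -2.577, 0.002]
force: [-0.0, -0.6, -0.6]
width: 0.653
gripper_force: 0.0
```

Call:
{"op": "arm_command", "data": {"targets": [[[0.0484, 0.0217, 0, 0, 0, 0], [0.0484, 0.0217, 0, 0, 0, 0], [0.0484, 0.0217, 0, 0, 0, 0], [0.0484, 0.0217, 0, 0, 0, 0], [0, 0, 0, 0, 0, 0], [0, 0, 0, 0, 0, 0]]]}}

```text
clock: 18.48
position: [0.4672, 0.1949, 0.1975]
ee_rot: [-1.8, -2.574, 0.004]
force: [0.1, -0.5, -0.2]
width: 0.658
gripper_force: 0.0
```

```bash
python3 -c "
from h import *
go(.467,.1945,.109,20)"
```

```text
t 18.5 pos [0.4672 0.1949 0.1975] yaw 20.1 w 0.0604 F [ 0.1 -0.5 -0.2] q [ 0.13  0.42 -0.83  1.87  0.36  1.01 -0.5 ]
turn total [-0.003  0.     0.001] rows 1 each [-0.0025  0.0003  0.0013]
shift total [-0.0003 -0.0003  0.0885] rows 2 each [-0.0001 -0.0001  0.0443]
```

Call:
{"op": "arm_command", "data": {"targets": [[[0, 0, 0.045, 0, 0, 0], [0, 0, 0.044, 0, 0, 0], [0, 0, 0, 0, 0, 0], [0, 0, 0, 0, 0, 0]]]}}

```text
clock: 18.98
position: [0.4683, 0.195, 0.1108]
ee_rot: [1.803, 2.573, 0.001]
force: [1.2, 0.5, 1.2]
width: 0.655
gripper_force: 0.0
```

Call:
{"op": "arm_command", "data": {"targets": [[[0, 0, 0, 0, 0, 0], [0, 0, 0, 0, 0, 0], [0, 0, 0, 0, 0, 0], [0, 0, 0, 0, 0, 0], [0, 0, 0, 0, 0, 0], [0, 0, -0.004, 0, 0, 0], [0, 0, -0.003, 0, 0, 0], [0, 0, 0, 0, 0, 0], [0, 0, 0, 0, 0, 0]]], "jaw": 0.0, "newtons": 45}}

```text
clock: 20.1
position: [0.468, 0.1955, 0.1164]
ee_rot: [-1.801, -2.574, -0.001]
force: [4.8, 3.5, -10.9]
width: 0.34
gripper_force: 45.0
```

Call:
{"op": "arm_command", "data": {"targets": [[[0, 0, 0, 0, 0, 0.115], [0, 0, 0, 0, 0, 0.115], [0, 0, 0, 0, 0, 0.115], [0, 0, 0, 0, 0, 0.115], [0, 0, 0, 0, 0, 0.115], [0, 0, 0, 0, 0, 0.115], [0, 0, 0, 0, 0, 0.115], [0, 0, 0, 0, 0, 0.115], [0, 0, 0, 0, 0, 0.115], [0, 0, 0, 0, 0, 0.115]]]}}

```text
clock: 21.35
position: [0.4659, 0.1958, 0.1157]
ee_rot: [-2.912, -1.176, 0.005]
force: [-0.8, 3.2, -10.4]
width: 0.34
gripper_force: 45.0
```

Call:
{"op": "arm_command", "data": {"targets": [[[0, 0, 0.005, 0, 0, 0], [0, 0, 0.005, 0, 0, 0], [0, 0, 0.005, 0, 0, 0], [0, 0, 0.004, 0, 0, 0], [0, 0, 0, 0, 0, 0], [0, 0, 0, 0, 0, 0]]]}}

```text
clock: 22.1
position: [0.4665, 0.196, 0.0985]
ee_rot: [-2.909, -1.185, 0.002]
force: [-9.5, 0.8, 13.1]
width: 0.338
gripper_force: 45.0
```

Call:
{"op": "arm_command", "data": {"targets": [[[0, 0, 0, 0, 0, 0], [0, 0, 0, 0, 0, 0], [0, 0, 0, 0, 0, 0], [0, 0, -0.05, 0, 0, 0], [0, 0, -0.055, 0, 0, 0], [-0.04, 0.04, 0, 0, 0, 0], [-0.04, 0.04, 0, 0, 0, 0], [-0.04, 0.04, 0, 0, 0, 0], [-0.04, 0.04, 0, 0, 0, 0], [0, 0, 0, 0, 0, 0]]], "jaw": 0.06}}

```text
clock: 23.35
position: [0.464, -0.0361, 0.2026]
ee_rot: [2.915, 1.168, -0.002]
force: [-0.3, 0.8, 0.1]
width: 0.66
gripper_force: 0.0
```

```bash
cat >> h.py <<'E'
def frags(n='top'):
    im=get(n);P=cloud(im);hsv=cv2.cvtColor(im['pixels'],cv2.COLOR_RGB2HSV); H,S=hsv[...,0].astype(int),hsv[...,1]
    m=(P[...,2]>.024)&(P[...,2]<.11)&(P[...,0]>.3)&(P[...,0]<.72)&(P[...,1]>-.42)&(P[...,1]<.25)&(((H>8)&(H<34)&(S>90)))
    m=cv2.morphologyEx(m.astype(np.uint8),cv2.MORPH_CLOSE,np.ones((7,7)))
    k,l,st,c=cv2.connectedComponentsWithStats(m)
    for i in range(1,k):
        if st[i,4]>150:
            q=P[(l==i)&(P[...,2]>.02)]; zt=np.percentile(q[:,2],90); q=q[q[:,2]>zt-.012]
            (cx,cy),(w,h),a=cv2.minAreaRect((q[:,:2]*1000).astype(np.float32))
            v=np.linalg.svd(q[:,:2]-q[:,:2].mean(0),full_matrices=False)[2][0]
            print(n,'frag',st[i,4],'rect',round(cx/1e3,4),round(cy/1e3,4),round(w),round(h),'mean',q.mean(0).round(4),'axis',round(np.degrees(np.arctan2(v[1],v[0]))%180,1),'ztop',zt.round(3))
E
python3 - <<'E'
from h import *
for n in('top','scene'):
    frags(n); im=load(n);P=cloud(im);hsv=cv2.cvtColor(im['pixels'],cv2.COLOR_RGB2HSV)
    m=((hsv[...,0]<6)|(hsv[...,0]>174))&(hsv[...,1]>150)&(abs(P[...,0]-.466)<.04)&(abs(P[...,1]-.195)<.04)&(P[...,2]>.06)
    if m.sum(): print(n,'knob z',np.percentile(P[m][:,2],[10,50,90]).round(3))
go(.438,-.21,.15,0)
E
```

```text
top frag 1457 rect 0.5457 0.1117 279 346 mean [0.6318 0.1272 0.0462] axis 114.2 ztop 0.044
top frag 549 rect 0.4283 -0.1007 140 248 mean [ 0.4385 -0.2088  0.0465] axis 179.2 ztop 0.036
top frag 553 rect 0.3709 -0.2032 128 420 mean [ 0.4355 -0.351   0.0378] axis 162.9 ztop 0.037
top frag 495 rect 0.4219 0.088 203 58 mean [0.4376 0.125  0.047 ] axis 74.8 ztop 0.047
top knob z [0.103 0.108 0.112]
scene frag 223 rect 0.4406 0.0965 182 47 mean [0.4356 0.0926 0.0367] axis 90.5 ztop 0.043
scene frag 1581 rect 0.9494 0.0305 302 1001 mean [0.6262 0.0854 0.0414] axis 96.9 ztop 0.039
scene frag 371 rect 0.8933 -0.1985 1046 35 mean [ 0.4513 -0.209   0.0393] axis 1.9 ztop 0.036
scene frag 413 rect 0.4405 -0.3512 26 147 mean [ 0.4434 -0.3511  0.0315] axis 171.3 ztop 0.036
scene knob z [0.09  0.105 0.111]
t 23.4 pos [ 0.4644 -0.0312  0.2028] yaw -46.0 w 0.06 F [0.7 0.5 0. ] q [ 0.32  0.26 -0.44  1.98  0.14  0.93 -0.99]
turn total [ 0.    -0.    -0.802] rows 5 each [ 0.     -0.     -0.1604]
shift total [-0.1788 -0.0264  0.0528] rows 4 each [-0.0447 -0.0066  0.0132]
```

```bash
sed -i "s/q=P\[(l==i)&(P\[...,2\]>.02)\]; zt=.*/q=P[(l==i)\&(P[...,2]>.02)]; zt=np.percentile(q[:,2],60); q=q[abs(q[:,2]-zt)<.012]; q=q[(np.abs(q-np.median(q,0))<.1).all(1)]/" h.py
python3 - <<'E'
from h import *
import h
for n in('top','scene'):
    h.get=load; frags(n)
E
```

```text
top frag 1457 rect 0.6507 0.17 75 245 mean [0.6547 0.1741 0.0349] axis 130.6 ztop 0.036
top frag 549 rect 0.4398 -0.2101 140 27 mean [ 0.4393 -0.2107  0.0315] axis 6.6 ztop 0.033
top frag 553 rect 0.4372 -0.3528 26 140 mean [ 0.4359 -0.3522  0.032 ] axis 171.6 ztop 0.033
top frag 495 rect 0.4367 0.127 127 37 mean [0.4354 0.1238 0.0357] axis 77.4 ztop 0.036
scene frag 223 rect 0.4383 0.0943 177 51 mean [0.4333 0.0881 0.0346] axis 92.6 ztop 0.035
scene frag 1581 rect 0.6503 0.0328 252 95 mean [0.6579 0.0265 0.0339] axis 54.4 ztop 0.035
scene frag 371 rect 0.4439 -0.2091 145 24 mean [ 0.4461 -0.2089  0.0317] axis 6.6 ztop 0.033
scene frag 413 rect 0.4405 -0.3512 26 147 mean [ 0.4435 -0.351   0.0313] axis 171.1 ztop 0.032
```

```bash
python3 -c "
from h import *
go(.441,-.210,.12,-83.4)"
```

```text
t 23.4 pos [ 0.4644 -0.0312  0.2028] yaw -46.0 w 0.06 F [0.7 0.5 0. ] q [ 0.32  0.26 -0.44  1.98  0.14  0.93 -0.99]
turn total [ 0.    -0.     0.653] rows 4 each [ 0.000e+00 -1.000e-04  1.634e-01]
shift total [-0.0438  0.1749  0.0828] rows 4 each [-0.011   0.0437  0.0207]
```

Call:
{"op": "arm_command", "data": {"targets": [[[0, 0, 0, 0, 0, 0.163], [0, 0, 0, 0, 0, 0.163], [0, 0, 0, 0, 0, 0.163], [0, 0, 0, 0, 0, 0.164], [-0.011, 0.0437, 0.02, 0, 0, 0], [-0.011, 0.0437, 0.02, 0, 0, 0], [-0.011, 0.0437, 0.02, 0, 0, 0], [-0.011, 0.0437, 0.02, 0, 0, 0], [0, 0, 0, 0, 0, 0], [0, 0, 0, 0, 0, 0]]], "jaw": 0.055}}

```text
clock: 24.7
position: [0.4419, -0.2078, 0.1228]
ee_rot: [-3.135, -0.187, -0.001]
force: [-0.5, 0.3, 0.3]
width: 0.597
gripper_force: 0.0
```

```bash
python3 -c "
from h import *
frags('scene');go(.441,-.210,.033,-83.4)"
```

```text
scene frag 222 rect 0.4354 0.0939 47 179 mean [0.4338 0.0877 0.0353] axis 93.0 ztop 0.036
scene frag 1578 rect 0.6509 0.032 253 97 mean [0.6576 0.0262 0.034 ] axis 54.2 ztop 0.035
scene frag 365 rect 0.4412 -0.2094 145 24 mean [ 0.4452 -0.2091  0.0316] axis 6.4 ztop 0.032
scene frag 415 rect 0.4398 -0.3506 27 146 mean [ 0.4436 -0.3508  0.0316] axis 171.1 ztop 0.033
t 24.8 pos [ 0.4421 -0.2076  0.1231] yaw -83.1 w 0.0552 F [-1.  -0.4 -0.8] q [ 0.5   0.38 -0.22  2.03  0.12  0.74 -1.24]
turn total [-0.001 -0.001  0.005] rows 1 each [-0.0005 -0.0009  0.005 ]
shift total [-0.0014  0.0022  0.0901] rows 2 each [-0.0007  0.0011  0.0451]
```

Call:
{"op": "arm_command", "data": {"targets": [[[-0.0014, 0.0022, 0.03, 0, 0, 0], [0, 0, 0.03, 0, 0, 0], [0, 0, 0.025, 0, 0, 0], [0, 0, 0.005, 0, 0, 0], [0, 0, 0, 0, 0, 0]]]}}

```text
clock: 25.38
position: [0.4407, -0.211, 0.0334]
ee_rot: [-3.136, -0.187, -0.001]
force: [-0.5, 0.6, -0.2]
width: 0.599
gripper_force: 0.0
```

Call:
{"op": "arm_command", "data": {"targets": [[[0, 0, 0, 0, 0, 0], [0, 0, 0, 0, 0, 0], [0, 0, 0, 0, 0, 0], [0, 0, 0, 0, 0, 0], [0, 0, 0, 0, 0, 0], [0, 0, 0, 0, 0, 0]]], "jaw": 0.0, "newtons": 30}}

```text
clock: 26.12
position: [0.4401, -0.212, 0.0331]
ee_rot: [3.136, 0.184, 0.0]
force: [-1.6, 1.3, 6.2]
width: 0.258
gripper_force: 30.0
```

Call:
{"op": "arm_command", "data": {"targets": [[[0, 0, -0.02, 0, 0, 0], [0, 0, -0.05, 0, 0, 0], [0, 0, -0.05, 0, 0, 0], [0, 0, 0, 0, 0, 0], [0, 0, 0, 0, 0, 0]]]}}

```text
clock: 26.75
position: [0.4394, -0.2119, 0.1522]
ee_rot: [-3.136, -0.184, 0.001]
force: [-0.8, 0.5, -1.7]
width: 0.258
gripper_force: 30.0
```

```bash
python3 -c "
from h import *
print('lane3');go(.584,.1128,.15,44.4)
print('lane2');go(.5475,.0785,.15,44.4)
print('lane4');go(.6205,.147,.15,44.4)"
```

```text
lane3
t 26.8 pos [ 0.4394 -0.2119  0.1522] yaw -83.3 w 0.0236 F [-0.8  0.5 -1.7] q [ 0.53  0.34 -0.23  2.    0.11  0.82 -1.22]
turn total [-1.000e-03  0.000e+00 -2.229e+00] rows 13 each [-1.000e-04  0.000e+00 -1.714e-01]
shift total [0.1308 0.3305 0.0022] rows 6 each [0.0218 0.0551 0.0004]
lane2
t 26.8 pos [ 0.4394 -0.2119  0.1522] yaw -83.3 w 0.0236 F [-0.8  0.5 -1.7] q [ 0.53  0.34 -0.23  2.    0.11  0.82 -1.22]
turn total [-1.000e-03  0.000e+00 -2.229e+00] rows 13 each [-1.000e-04  0.000e+00 -1.714e-01]
shift total [0.1319 0.2804 0.0022] rows 6 each [0.022  0.0467 0.0004]
lane4
t 26.8 pos [ 0.4394 -0.2119  0.1522] yaw -83.3 w 0.0236 F [-0.8  0.5 -1.7] q [ 0.53  0.34 -0.23  2.    0.11  0.82 -1.22]
turn total [-1.000e-03  0.000e+00 -2.229e+00] rows 13 each [-1.000e-04  0.000e+00 -1.714e-01]
shift total [0.1297 0.3805 0.0022] rows 7 each [0.0185 0.0544 0.0003]
```

Call:
{"op": "arm_command", "data": {"targets": [[[0, 0, -0.04, 0, 0, -0.1], [0, 0, 0, 0, 0, -0.15], [0, 0, 0, 0, 0, -0.15], [0, 0, 0, 0, 0, -0.15], [0, 0, 0, 0, 0, -0.15], [0, 0, 0, 0, 0, -0.15], [0, 0, 0, 0, 0, -0.15], [0, 0, 0, 0, 0, -0.15], [0, 0, 0, 0, 0, -0.15], [0, 0, 0, 0, 0, -0.15]]]}}

```text
clock: 28.0
position: [0.4389, -0.2115, 0.1908]
ee_rot: [-2.217, -2.221, 0.001]
force: [-0.2, 0.0, -1.1]
width: 0.26
gripper_force: 30.0
```

Call:
{"op": "arm_command", "data": {"targets": [[[0, 0, 0, 0, 0, -0.15], [0, 0, 0, 0, 0, -0.15], [0, 0, 0, 0, 0, -0.15], [0, 0, 0, 0, 0, -0.15], [0, 0, 0, 0, 0, -0.179], [0.02, 0.054, 0, 0, 0, 0], [0.02, 0.054, 0, 0, 0, 0], [0.02, 0.054, 0, 0, 0, 0], [0.02, 0.054, 0, 0, 0, 0], [0.02, 0.054, 0, 0, 0, 0]]]}}

```text
clock: 29.25
position: [0.5625, 0.0499, 0.1906]
ee_rot: [-1.216, -2.894, 0.002]
force: [0.8, -0.5, -1.9]
width: 0.259
gripper_force: 30.0
```

```bash
python3 -c "
from h import *
go(.6205,.147,.15,44.4)"
```

```text
t 29.2 pos [0.5625 0.0499 0.1906] yaw 44.4 w 0.0238 F [ 0.8 -0.5 -1.9] q [ 0.32  0.49 -0.72  1.75  0.37  1.04  0.25]
turn total [-0.002 -0.002  0.   ] rows 1 each [-0.0023 -0.0023  0.0004]
shift total [0.0288 0.1094 0.0406] rows 3 each [0.0096 0.0365 0.0135]
```

Call:
{"op": "arm_command", "data": {"targets": [[[0.0096, 0.0365, 0, 0, 0, 0], [0.0096, 0.0365, 0, 0, 0, 0], [0.0096, 0.0365, 0, 0, 0, 0], [0, 0, 0.03, 0, 0, 0], [0, 0, 0.03, 0, 0, 0], [0, 0, 0.03, 0, 0, 0], [0, 0, 0, 0, 0, 0], [0, 0, 0, 0, 0, 0]]]}}

```text
clock: 30.25
position: [0.6207, 0.1461, 0.1027]
ee_rot: [-1.216, -2.896, -0.0]
force: [0.3, -0.2, -0.4]
width: 0.253
gripper_force: 30.0
```

```bash
python3 -c "
from h import *
go(.6205,.147,.083,44.4)"
```

```text
t 30.2 pos [0.6207 0.1461 0.1027] yaw 44.4 w 0.0232 F [ 0.3 -0.2 -0.4] q [ 0.1   0.69 -0.64  1.65  0.48  0.97  0.06]
turn total [-0.    -0.001  0.001] rows 1 each [-0.0002 -0.0008  0.0008]
shift total [0.0008 0.0005 0.0197] rows 1 each [0.0008 0.0005 0.0197]
```

Call:
{"op": "arm_command", "data": {"targets": [[[0.0005, 0.0005, 0.01, 0, 0, 0], [0, 0, 0.006, 0, 0, 0], [0, 0, 0.005, 0, 0, 0], [0, 0, 0, 0, 0, 0], [0, 0, 0, 0, 0, 0]]]}}

```text
clock: 30.88
position: [0.6208, 0.1465, 0.0819]
ee_rot: [1.217, 2.896, 0.0]
force: [0.4, -0.1, -0.6]
width: 0.258
gripper_force: 30.0
```

Call:
{"op": "arm_command", "data": {"targets": [[[0, 0, 0, 0, 0, 0], [0, 0, 0, 0, 0, 0], [0, 0, 0, 0, 0, 0], [0, 0, -0.03, 0, 0, 0], [0, 0, -0.05, 0, 0, 0], [0, 0, -0.04, 0, 0, 0], [0, 0, 0, 0, 0, 0]]], "jaw": 0.045}}

```text
clock: 31.75
position: [0.6224, 0.1476, 0.2055]
ee_rot: [1.215, 2.892, 0.006]
force: [-0.0, -0.4, -0.8]
width: 0.49
gripper_force: 0.0
```

```bash
python3 -c "
from h import *
frags('scene')
go(.4385,-.352,.2,-98.6)
P=cloud(load('scene'));im=load('scene');hsv=cv2.cvtColor(im['pixels'],cv2.COLOR_RGB2HSV)
m=(P[...,2]>.074)&(P[...,2]<.095)&(np.hypot(P[...,0]-.6205,P[...,1]-.147)<.09)&(hsv[...,1]>90)
q=P[m];print(m.sum(),cv2.minAreaRect((q[:,:2]*1000).astype(np.float32)),q.mean(0),np.percentile(q[:,2],[5,50,95]))
"
```

```text
scene frag 395 rect 0.4407 -0.3515 25 148 mean [ 0.4441 -0.3515  0.0317] axis 171.3 ztop 0.032
scene frag 2169 rect 0.6432 0.0551 231 138 mean [0.6671 0.0438 0.0351] axis 62.7 ztop 0.04
t 31.8 pos [0.6215 0.1468 0.2032] yaw 44.4 w 0.045 F [-0.1 -0.2 -0.9] q [ 0.13  0.59 -0.69  1.55  0.4   1.15  0.13]
turn total [ 3.000e-03 -2.000e-03  2.496e+00] rows 15 each [ 0.0002 -0.0002  0.1664]
shift total [-0.1063  0.5206  0.0032] rows 9 each [-0.0118  0.0578  0.0004]
372 ((621.4453125, 147.616455078125), (25.65634536743164, 144.30078125), 44.35157775878906) [0.627203   0.14215414 0.07995993] [0.07503822 0.07974722 0.08508807]
```

First fragment is centred in lane 4. Now the second one.

```bash
python3 -c "
from h import *
go(.4385,-.352,.2,81.4)"
```

```text
t 31.8 pos [0.6215 0.1468 0.2032] yaw 44.4 w 0.045 F [-0.1 -0.2 -0.9] q [ 0.13  0.59 -0.69  1.55  0.4   1.15  0.13]
turn total [ 0.002  0.002 -0.645] rows 4 each [ 0.0005  0.0006 -0.1613]
shift total [ 0.1063 -0.5206  0.0032] rows 9 each [ 0.0118 -0.0578  0.0004]
```

Call:
{"op": "arm_command", "data": {"targets": [[[0, 0, 0, 0, 0, -0.161], [0, 0, 0, 0, 0, -0.161], [0, 0, 0, 0, 0, -0.161], [0, 0, 0, 0, 0, -0.162], [0.01, -0.049, 0, 0, 0, 0], [0.01, -0.049, 0, 0, 0, 0], [0.01, -0.049, 0, 0, 0, 0], [0.01, -0.049, 0, 0, 0, 0], [0.01, -0.049, 0, 0, 0, 0], [0.01, -0.049, 0, 0, 0, 0]]], "jaw": 0.055}}

```text
clock: 33.05
position: [0.5159, -0.1369, 0.2004]
ee_rot: [-0.236, -3.131, -0.0]
force: [0.0, -1.2, 0.0]
width: 0.597
gripper_force: 0.0
```

Call:
{"op": "arm_command", "data": {"targets": [[[0.01, -0.049, 0.02, 0, 0, 0], [0.01, -0.049, 0.02, 0, 0, 0], [0.01, -0.049, 0.02, 0, 0, 0], [0.01, -0.049, 0.02, 0, 0, 0], [0, 0, 0, 0, 0, 0], [0, 0, 0, 0, 0, 0]]]}}

```text
clock: 33.8
position: [0.4482, -0.3222, 0.121]
ee_rot: [-0.236, -3.132, -0.003]
force: [-0.5, 0.6, 0.1]
width: 0.598
gripper_force: 0.0
```

```bash
python3 -c "
from h import *
frags('scene');go(.439,-.352,.0325,81.4)"
```

```text
scene frag 223 rect 0.4365 0.0939 47 180 mean [0.4332 0.0888 0.0345] axis 92.5 ztop 0.036
scene frag 2327 rect 0.655 0.1195 125 238 mean [0.6848 0.0965 0.0355] axis 92.7 ztop 0.04
scene frag 419 rect 0.4398 -0.3515 26 144 mean [ 0.4438 -0.3511  0.0315] axis 170.9 ztop 0.033
t 33.9 pos [ 0.4488 -0.3217  0.1215] yaw 81.5 w 0.0549 F [0.1 0.1 0.5] q [ 1.1   0.6  -0.83  1.84  0.54  0.94  1.45]
turn total [ 0.001 -0.     0.001] rows 1 each [ 0.0012 -0.0002  0.0012]
shift total [ 0.0052 -0.0314  0.089 ] rows 2 each [ 0.0026 -0.0157  0.0445]
```

Call:
{"op": "arm_command", "data": {"targets": [[[0.0052, -0.0314, 0, 0, 0, 0], [0, 0, 0.03, 0, 0, 0], [0, 0, 0.03, 0, 0, 0], [0, 0, 0.025, 0, 0, 0], [0, 0, 0.004, 0, 0, 0], [0, 0, 0, 0, 0, 0]]]}}

```text
clock: 34.6
position: [0.4396, -0.3526, 0.0335]
ee_rot: [0.233, 3.132, -0.0]
force: [0.7, 0.3, -0.2]
width: 0.603
gripper_force: 0.0
```

Call:
{"op": "arm_command", "data": {"targets": [[[0, 0, 0, 0, 0, 0], [0, 0, 0, 0, 0, 0], [0, 0, 0, 0, 0, 0], [0, 0, 0, 0, 0, 0], [0, 0, 0, 0, 0, 0], [0, 0, 0, 0, 0, 0]]], "jaw": 0.0, "newtons": 30}}

```text
clock: 35.35
position: [0.4388, -0.3534, 0.0331]
ee_rot: [0.236, 3.133, -0.0]
force: [-1.7, 0.6, 6.5]
width: 0.259
gripper_force: 30.0
```

Call:
{"op": "arm_command", "data": {"targets": [[[0, 0, -0.03, 0, 0, 0], [0, 0, -0.06, 0, 0, 0], [0, 0, -0.06, 0, 0, 0], [0, 0, 0, 0, 0, 0], [0, 0, 0, 0, 0, 0]]]}}

```text
clock: 35.98
position: [0.438, -0.3534, 0.182]
ee_rot: [-0.237, -3.132, 0.0]
force: [-0.2, 0.1, -1.9]
width: 0.259
gripper_force: 30.0
```

```bash
python3 -c "
from h import *
go(.5475,.079,.18,44.4)"
```

```text
t 36.0 pos [ 0.438  -0.3534  0.182 ] yaw 81.4 w 0.0237 F [-0.2  0.1 -1.9] q [ 1.19  0.55 -0.87  1.76  0.48  1.06  1.57]
turn total [-0.001 -0.001  0.645] rows 4 each [-1.000e-04 -2.000e-04  1.613e-01]
shift total [0.2323 0.3808 0.002 ] rows 8 each [0.029  0.0476 0.0002]
```

Call:
{"op": "arm_command", "data": {"targets": [[[0, 0, 0, 0, 0, 0.161], [0, 0, 0, 0, 0, 0.161], [0, 0, 0, 0, 0, 0.161], [0, 0, 0, 0, 0, 0.162], [0.029, 0.0476, 0, 0, 0, 0], [0.029, 0.0476, 0, 0, 0, 0], [0.029, 0.0476, 0, 0, 0, 0], [0.029, 0.0476, 0, 0, 0, 0], [0.029, 0.0476, 0, 0, 0, 0], [0.029, 0.0476, 0, 0, 0, 0]]]}}

```text
clock: 37.22
position: [0.5199, -0.0279, 0.1808]
ee_rot: [-1.216, -2.893, 0.002]
force: [1.4, 0.1, -1.3]
width: 0.262
gripper_force: 30.0
```

Call:
{"op": "arm_command", "data": {"targets": [[[0.029, 0.0476, 0, 0, 0, 0], [0.029, 0.0476, 0, 0, 0, 0], [0, 0, 0, 0, 0, 0], [0, 0, 0, 0, 0, 0], [0, 0, 0, 0, 0, 0]]]}}

```text
clock: 37.85
position: [0.5477, 0.077, 0.1817]
ee_rot: [-1.219, -2.894, 0.003]
force: [-0.0, 0.6, -1.3]
width: 0.26
gripper_force: 30.0
```

```bash
python3 -c "
from h import *
go(.5475,.079,.083,44.4)"
```

```text
t 37.9 pos [0.5477 0.077  0.1817] yaw 44.3 w 0.0239 F [-0.   0.6 -1.3] q [ 0.31  0.5  -0.77  1.78  0.4   1.02  0.17]
turn total [-0.002 -0.    -0.002] rows 1 each [-0.0022 -0.0005 -0.0016]
shift total [0.0016 0.0012 0.0987] rows 2 each [0.0008 0.0006 0.0493]
```

Call:
{"op": "arm_command", "data": {"targets": [[[0.0016, 0.0012, 0.03, 0, 0, 0], [0, 0, 0.03, 0, 0, 0], [0, 0, 0.02, 0, 0, 0], [0, 0, 0.01, 0, 0, 0], [0, 0, 0.009, 0, 0, 0], [0, 0, 0, 0, 0, 0], [0, 0, 0, 0, 0, 0]]]}}

```text
clock: 38.72
position: [0.5484, 0.081, 0.0844]
ee_rot: [1.217, 2.896, 0.001]
force: [0.4, 0.2, -1.8]
width: 0.262
gripper_force: 30.0
```

Call:
{"op": "arm_command", "data": {"targets": [[[0, 0, 0, 0, 0, 0], [0, 0, 0, 0, 0, 0], [0, 0, 0, 0, 0, 0], [0, 0, -0.03, 0, 0, 0], [0, 0, -0.05, 0, 0, 0], [0, 0, -0.04, 0, 0, 0], [0, 0, 0, 0, 0, 0]]], "jaw": 0.045}}

```text
clock: 39.6
position: [0.5497, 0.0818, 0.207]
ee_rot: [1.215, 2.892, 0.005]
force: [0.9, 0.5, -0.4]
width: 0.489
gripper_force: 0.0
```

```bash
cat >> h.py <<'E'
def onstage(lanes,n='scene',fresh=True):
    im=get(n) if fresh else load(n); P=cloud(im);hsv=cv2.cvtColor(im['pixels'],cv2.COLOR_RGB2HSV)
    for c in lanes:
        m=(P[...,2]>.071)&(P[...,2]<.095)&(np.hypot(P[...,0]-c[0],P[...,1]-c[1])<.085)&(hsv[...,1]>90)
        k,l,st,_=cv2.connectedComponentsWithStats(m.astype(np.uint8)); i=1+np.argmax(st[1:,4]) if k>1 else 0
        if not i: print(n,c,'none'); continue
        q=P[l==i]; print(n,c,st[i,4],np.round(cv2.minAreaRect((q[:,:2]*1000).astype(np.float32))[0],1),np.round(cv2.minAreaRect((q[:,:2]*1000).astype(np.float32))[1],0),round(cv2.minAreaRect((q[:,:2]*1000).astype(np.float32))[2],1),'z',np.median(q[:,2]).round(4))
E
python3 -c "
from h import *
onstage([(.6205,.147),(.5475,.079)])
a=load('scene')['pixels'][140:340,250:500,::-1]
cv2.imwrite('pics/laid.png',cv2.resize(a,None,fx=2.5,fy=2.5,interpolation=cv2.INTER_CUBIC))
go(.4725,.409,.16,30)"
```

```text
scene (0.6205, 0.147) 411 [622.2 146.8] [ 25. 144.] 44.8 z 0.0798
scene (0.5475, 0.079) 385 [550.  82.] [ 27. 148.] 44.3 z 0.0797
t 39.6 pos [0.5487 0.0811 0.205 ] yaw 44.4 w 0.0447 F [-1.   0.1  0.7] q [ 0.32  0.48 -0.78  1.76  0.38  1.07  0.18]
turn total [0.002 0.002 0.252] rows 2 each [0.0012 0.0008 0.1258]
shift total [0.3221 0.098  0.045 ] rows 6 each [0.0537 0.0163 0.0075]
```

View pics/laid.png

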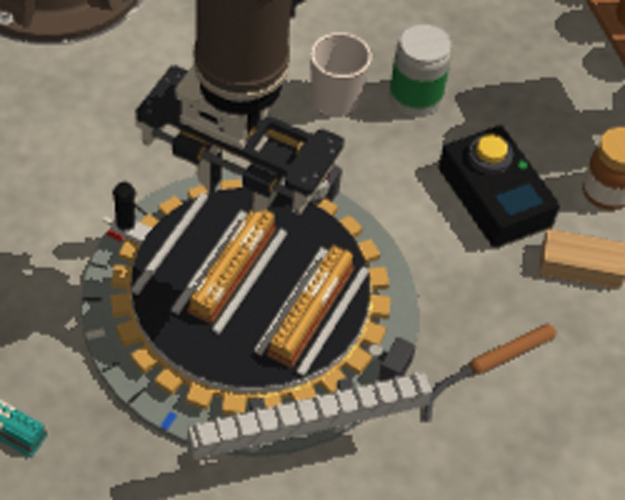

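Both fragments lie in their lanes gilt side up. Next is the shutter button at (0.4725, 0.409).

Call:
{"op": "arm_command", "data": {"targets": [[[0, 0, 0, 0, 0, 0.125], [0, 0, 0, 0, 0, 0.127], [0.046, 0.014, 0, 0, 0, 0], [0.046, 0.014, 0, 0, 0, 0], [0.046, 0.014, 0, 0, 0, 0], [0.046, 0.014, 0, 0, 0, 0], [0.046, 0.014, 0, 0, 0, 0], [0.046, 0.014, 0, 0, 0, 0], [0.046, 0.014, 0, 0, 0, 0], [0, 0, 0, 0, 0, 0]]], "jaw": 0.0}}

```text
clock: 40.9
position: [0.4686, 0.4128, 0.2023]
ee_rot: [-1.561, -2.723, 0.001]
force: [-0.7, -1.2, -0.3]
width: 0.003
gripper_force: 0.0
```

```bash
python3 -c "
from h import *
go(.4725,.409,.093,30)"
```

```text
t 40.9 pos [0.4686 0.4128 0.2023] yaw 30.4 w 0.0003 F [-0.7 -1.2 -0.3] q [-0.34  0.58 -0.72  1.58  0.4   1.14 -0.62]
turn total [-0.002 -0.002  0.006] rows 1 each [-0.002  -0.0025  0.0064]
shift total [-0.0052  0.0015  0.1093] rows 2 each [-0.0026  0.0008  0.0547]
```

Call:
{"op": "arm_command", "data": {"targets": [[[-0.0052, 0.0015, 0.03, 0, 0, 0], [0, 0, 0.04, 0, 0, 0], [0, 0, 0.039, 0, 0, 0], [0, 0, 0.004, 0, 0, 0], [0, 0, 0.004, 0, 0, 0], [0, 0, 0.004, 0, 0, 0], [0, 0, 0.003, 0, 0, 0], [0, 0, 0, 0, 0, 0], [0, 0, 0, 0, 0, 0]]]}}

```text
clock: 42.02
position: [0.4763, 0.4054, 0.0805]
ee_rot: [1.571, 2.72, 0.002]
force: [0.7, 0.2, 4.5]
width: 0.003
gripper_force: 2.4
```

Call:
{"op": "arm_command", "data": {"targets": [[[0, 0, 0.002, 0, 0, 0], [0, 0, 0, 0, 0, 0], [0, 0, 0, 0, 0, 0], [0, 0, -0.05, 0, 0, 0], [0, 0, -0.06, 0, 0, 0], [0, 0, -0.02, 0, 0, 0], [0, 0, 0, 0, 0, 0]]]}}

```text
clock: 42.9
position: [0.4761, 0.4055, 0.2089]
ee_rot: [1.571, 2.72, 0.003]
force: [0.3, -0.5, -0.8]
width: 0.002
gripper_force: 0.0
```

```bash
python3 -c "
from h import *
go(.4665,.195,.2,-45.5)"
```

```text
t 42.9 pos [0.4761 0.4055 0.2089] yaw 30.0 w 0.0001 F [ 0.3 -0.5 -0.8] q [-0.32  0.57 -0.72  1.58  0.4   1.15 -0.61]
turn total [ 0.002 -0.002  1.317] rows 8 each [ 0.0002 -0.0002  0.1647]
shift total [-0.1544  0.1434  0.0089] rows 4 each [-0.0386  0.0359  0.0022]
```

Call:
{"op": "arm_command", "data": {"targets": [[[0, 0, 0, 0, 0, 0.165], [0, 0, 0, 0, 0, 0.165], [0, 0, 0, 0, 0, 0.165], [0, 0, 0, 0, 0, 0.165], [0, 0, 0, 0, 0, 0.165], [0, 0, 0, 0, 0, 0.165], [0, 0, 0, 0, 0, 0.165], [0, 0, 0, 0, 0, 0.162]]], "jaw": 0.06}}

```text
clock: 43.9
position: [0.4751, 0.4039, 0.2052]
ee_rot: [2.909, 1.182, -0.006]
force: [-0.2, 0.0, 0.2]
width: 0.65
gripper_force: 0.0
```

Call:
{"op": "arm_command", "data": {"targets": [[[-0.0386, 0.0359, 0, 0, 0, 0], [-0.0386, 0.0359, 0, 0, 0, 0], [-0.0386, 0.0359, 0, 0, 0, 0], [-0.0386, 0.0359, 0, 0, 0, 0], [0, 0, 0, 0, 0, 0], [0, 0, 0, 0, 0, 0]]]}}

```text
clock: 44.65
position: [0.4659, 0.1942, 0.2066]
ee_rot: [-2.908, -1.189, 0.003]
force: [-0.1, 0.7, 0.7]
width: 0.654
gripper_force: 0.0
```

```bash
python3 -c "
from h import *
go(.4665,.195,.096,-45.5)"
```

```text
t 44.6 pos [0.4659 0.1942 0.2066] yaw -45.5 w 0.06 F [-0.1  0.7  0.7] q [-0.18  0.32 -0.41  1.89  0.15  0.97 -1.45]
turn total [-0.001  0.002  0.   ] rows 1 each [-0.0009  0.0017  0.    ]
shift total [ 0.001  -0.0002  0.1106] rows 2 each [ 0.0005 -0.0001  0.0553]
```

Call:
{"op": "arm_command", "data": {"targets": [[[0.001, 0, 0.04, 0, 0, 0], [0, 0, 0.04, 0, 0, 0], [0, 0, 0.0305, 0, 0, 0], [0, 0, 0, 0, 0, 0], [0, 0, 0, 0, 0, 0]]]}}

```text
clock: 45.28
position: [0.4673, 0.1963, 0.0978]
ee_rot: [-2.906, -1.192, -0.001]
force: [-0.5, -0.1, 0.2]
width: 0.651
gripper_force: 0.0
```

Call:
{"op": "arm_command", "data": {"targets": [[[0, 0, 0, 0, 0, 0], [0, 0, 0, 0, 0, 0], [0, 0, 0, 0, 0, 0], [0, 0, 0, 0, 0, 0], [0, 0, 0, 0, 0, 0], [0, 0, 0, 0, 0, 0]]], "jaw": 0.0, "newtons": 45}}

```text
clock: 46.02
position: [0.4665, 0.1962, 0.0978]
ee_rot: [-2.906, -1.191, -0.0]
force: [-4.4, 1.8, 6.2]
width: 0.335
gripper_force: 45.0
```

Call:
{"op": "arm_command", "data": {"targets": [[[0, 0, -0.005, 0, 0, 0], [0, 0, -0.005, 0, 0, 0], [0, 0, -0.005, 0, 0, 0], [0, 0, -0.003, 0, 0, 0], [0, 0, 0, 0, 0, 0], [0, 0, 0, 0, 0, 0]]]}}

```text
clock: 46.78
position: [0.4664, 0.1959, 0.1148]
ee_rot: [-2.905, -1.191, 0.001]
force: [-1.2, 6.1, -9.7]
width: 0.337
gripper_force: 45.0
```

Call:
{"op": "arm_command", "data": {"targets": [[[0, 0, -0.001, 0, 0, -0.115], [0, 0, 0, 0, 0, -0.115], [0, 0, 0, 0, 0, -0.115], [0, 0, 0, 0, 0, -0.115], [0, 0, 0, 0, 0, -0.115], [0, 0, 0, 0, 0, -0.115], [0, 0, 0, 0, 0, -0.115], [0, 0, 0, 0, 0, -0.115], [0, 0, 0, 0, 0, -0.115], [0, 0, 0, 0, 0, -0.115]]]}}

```text
clock: 48.02
position: [0.4679, 0.1958, 0.1162]
ee_rot: [-1.788, -2.583, -0.004]
force: [3.8, 4.9, -10.3]
width: 0.34
gripper_force: 45.0
```

Call:
{"op": "arm_command", "data": {"targets": [[[0, 0, 0, 0, 0, 0], [0, 0, 0.003, 0, 0, 0], [0, 0, 0.003, 0, 0, 0], [0, 0, 0, 0, 0, 0]]]}}

```text
clock: 48.52
position: [0.468, 0.1959, 0.1102]
ee_rot: [1.792, 2.58, 0.004]
force: [2.4, 3.5, -9.3]
width: 0.339
gripper_force: 45.0
```

Call:
{"op": "arm_command", "data": {"targets": [[[0, 0, 0, 0, 0, 0], [0, 0, 0, 0, 0, 0], [0, 0, 0, 0, 0, 0], [0, 0, -0.04, 0, 0, 0], [0, 0, -0.05, 0, 0, 0], [0, 0, 0, 0, 0, 0], [0, 0, 0, 0, 0, 0]]], "jaw": 0.06}}

```text
clock: 49.4
position: [0.467, 0.1946, 0.2001]
ee_rot: [1.793, 2.579, -0.001]
force: [-0.6, -1.5, -0.4]
width: 0.652
gripper_force: 0.0
```

```bash
python3 - <<'E'
from h import *
im=get('scene');P=cloud(im);hsv=cv2.cvtColor(im['pixels'],cv2.COLOR_RGB2HSV)
m=((hsv[...,0]<6)|(hsv[...,0]>174))&(hsv[...,1]>150)&(abs(P[...,0]-.466)<.04)&(abs(P[...,1]-.195)<.04)&(P[...,2]>.06)
if m.sum(): print('knob z',np.percentile(P[m][:,2],[10,50,90]).round(3))
onstage([(.6205,.147),(.5475,.079)],fresh=False)
go(.4533,-.0155,.2,-45)
E
```

```text
knob z [0.102 0.117 0.122]
scene (0.6205, 0.147) 407 [621.8 146.6] [ 26. 143.] 44.6 z 0.0794
scene (0.5475, 0.079) 386 [549.6  81.9] [ 26. 143.] 44.4 z 0.0794
t 49.5 pos [0.4667 0.1944 0.1995] yaw 20.4 w 0.0599 F [-0.4  0.9  0. ] q [ 0.06  0.39 -0.73  1.87  0.31  1.   -0.45]
turn total [-1.000e-03  1.000e-03  1.141e+00] rows 7 each [-1.000e-04  2.000e-04  1.631e-01]
shift total [-0.1579  0.139  -0.0005] rows 4 each [-0.0395  0.0347 -0.0001]
```

Parked again (knob 12 mm up). On to the handle.

Call:
{"op": "arm_command", "data": {"targets": [[[0, 0, 0, 0, 0, 0.163], [0, 0, 0, 0, 0, 0.163], [0, 0, 0, 0, 0, 0.163], [0, 0, 0, 0, 0, 0.163], [0, 0, 0, 0, 0, 0.163], [0, 0, 0, 0, 0, 0.163], [0, 0, 0, 0, 0, 0.163]]]}}

```text
clock: 50.32
position: [0.4664, 0.1946, 0.1988]
ee_rot: [2.905, 1.196, -0.004]
force: [-0.2, 0.7, -0.0]
width: 0.656
gripper_force: 0.0
```

Call:
{"op": "arm_command", "data": {"targets": [[[-0.0395, 0.0347, 0, 0, 0, 0], [-0.0395, 0.0347, 0, 0, 0, 0], [-0.0395, 0.0347, 0, 0, 0, 0], [-0.0395, 0.0347, 0, 0, 0, 0], [0, 0, 0, 0, 0, 0], [0, 0, 0, 0, 0, 0]]]}}

```text
clock: 51.08
position: [0.4533, -0.0143, 0.1995]
ee_rot: [-2.901, -1.203, 0.002]
force: [0.6, -0.3, 0.5]
width: 0.657
gripper_force: 0.0
```

```bash
python3 -c "
from h import *
go(.4533,-.0155,.093,-45)"
```

```text
t 51.1 pos [ 0.4533 -0.0143  0.1995] yaw -45.0 w 0.0603 F [ 0.6 -0.3  0.5] q [ 0.26  0.24 -0.41  2.01  0.12  0.92 -1.  ]
turn total [-0.001  0.001  0.001] rows 1 each [-0.0014  0.0008  0.0006]
shift total [-0.0008  0.0008  0.1065] rows 2 each [-0.0004  0.0004  0.0533]
```

Call:
{"op": "arm_command", "data": {"targets": [[[-0.0008, 0.0008, 0.036, 0, 0, 0], [0, 0, 0.036, 0, 0, 0], [0, 0, 0.034, 0, 0, 0], [0, 0, 0, 0, 0, 0], [0, 0, 0, 0, 0, 0]]]}}

```text
clock: 51.7
position: [0.4543, -0.0148, 0.095]
ee_rot: [-2.901, -1.206, -0.001]
force: [0.5, -1.4, 0.1]
width: 0.649
gripper_force: 0.0
```

Call:
{"op": "arm_command", "data": {"targets": [[[0, 0, 0, 0, 0, 0], [0, 0, 0, 0, 0, 0], [0, 0, 0, 0, 0, 0], [0, 0, 0, 0, 0, 0], [0, 0, 0, 0, 0, 0], [0, 0, 0, 0, 0, 0]]], "jaw": 0.0, "newtons": 15}}

```text
clock: 52.45
position: [0.4532, -0.0155, 0.0944]
ee_rot: [-2.901, -1.204, 0.001]
force: [-2.9, 2.4, 5.5]
width: 0.234
gripper_force: 15.0
```

Call:
{"op": "arm_command", "data": {"targets": [[[0.0003, 0.0103, 0, 0, 0, -0.0655], [0.0003, 0.0103, 0, 0, 0, -0.0655], [0.0003, 0.0103, 0, 0, 0, -0.0655], [0.0003, 0.0103, 0, 0, 0, -0.0655], [0, 0, 0, 0, 0, 0], [0.0003, 0.0103, 0, 0, 0, -0.0655], [0.0003, 0.0103, 0, 0, 0, -0.0655], [0.0003, 0.0103, 0, 0, 0, -0.0655], [0.0003, 0.0103, 0, 0, 0, -0.0655], [0, 0, 0, 0, 0, 0]]]}}

```text
clock: 53.7
position: [0.5241, -0.0567, 0.0944]
ee_rot: [-2.492, -1.912, 0.001]
force: [-3.7, 1.0, 8.5]
width: 0.236
gripper_force: 15.0
```

```bash
python3 -c "
from h import *
go(.565-.158*np.sin(np.radians(15)),.096-.158*np.cos(np.radians(15)),.094,-15)"
```

```text
t 53.7 pos [ 0.5241 -0.0567  0.0944] yaw -15.0 w 0.0216 F [-3.7  1.   8.5] q [ 0.36  0.51 -0.47  1.95  0.33  0.76 -0.57]
turn total [-0.001  0.    -0.   ] rows 1 each [-0.0006  0.     -0.0005]
shift total [0.0001 0.     0.0004] rows 1 each [0.0001 0.     0.0004]
```

Call:
{"op": "arm_command", "data": {"targets": [[[0.0003, 0.0103, 0, 0, 0, -0.0655], [0.0003, 0.0103, 0, 0, 0, -0.0655], [0.0003, 0.0103, 0, 0, 0, -0.0655], [0.0003, 0.0103, 0, 0, 0, -0.0655], [0, 0, 0, 0, 0, 0], [0.0003, 0.0103, 0, 0, 0, -0.0655], [0.0003, 0.0103, 0, 0, 0, -0.0655], [0.0003, 0.0103, 0, 0, 0, -0.0655], [0.0003, 0.0103, 0, 0, 0, -0.0655], [0, 0, 0, 0, 0, 0]]]}}

```text
clock: 54.95
position: [0.6054, -0.0573, 0.0944]
ee_rot: [1.914, 2.491, -0.001]
force: [-0.7, -1.0, 5.8]
width: 0.24
gripper_force: 15.0
```

Call:
{"op": "arm_command", "data": {"targets": [[[0.0003, 0.0103, 0, 0, 0, -0.0655], [0.0003, 0.0103, 0, 0, 0, -0.0655], [0.0003, 0.0103, 0, 0, 0, -0.0655], [0.0003, 0.0103, 0, 0, 0, -0.0655], [0, 0, 0, 0, 0, 0], [0.0003, 0.0103, 0, 0, 0, -0.0655], [0.0003, 0.0103, 0, 0, 0, -0.0655], [0.0003, 0.0103, 0, 0, 0, -0.0655], [0.0003, 0.0103, 0, 0, 0, -0.0655], [0, 0, 0, 0, 0, 0]]]}}

```text
clock: 56.2
position: [0.6769, -0.017, 0.0945]
ee_rot: [1.204, 2.9, -0.0]
force: [5.8, -2.4, 1.3]
width: 0.236
gripper_force: 15.0
```

```bash
python3 -c "
from h import *
go(.565+.158*np.sin(np.radians(45)),.096-.158*np.cos(np.radians(45)),.094,45)"
```

```text
t 56.2 pos [ 0.6769 -0.017   0.0945] yaw 44.9 w 0.0217 F [ 5.8 -2.4  1.3] q [ 0.36  0.77 -0.69  1.55  0.54  1.03  0.3 ]
turn total [ 0.     0.002 -0.001] rows 1 each [ 0.0004  0.0016 -0.0013]
shift total [0.001  0.0008 0.0005] rows 1 each [0.001  0.0008 0.0005]
```

Call:
{"op": "arm_command", "data": {"targets": [[[0, 0, 0, 0, 0, 0], [0, 0, 0, 0, 0, 0], [0, 0, 0, 0, 0, 0], [0, 0, -0.05, 0, 0, 0], [0, 0, -0.055, 0, 0, 0], [0, 0, 0, 0, 0, 0.14], [0, 0, 0, 0, 0, 0.15], [0, 0, 0, 0, 0, 0.15], [0, 0, 0, 0, 0, 0]]], "jaw": 0.06}}

```text
clock: 57.32
position: [0.6761, -0.0162, 0.1993]
ee_rot: [1.803, 2.573, -0.001]
force: [0.2, -0.4, -0.7]
width: 0.651
gripper_force: 0.0
```

```bash
python3 - <<'E'
from h import *
# blue: lane y-dir = (-.707,.707); lanes 4 and 2
pv=np.array([.565,.096]); y=np.array([-.70,.714])
onstage([tuple((pv+.075*y).round(4)),tuple((pv-.025*y).round(4))])
a=load('scene')['pixels'][140:340,250:500,::-1]
cv2.imwrite('pics/blue.png',cv2.resize(a,None,fx=2.5,fy=2.5,interpolation=cv2.INTER_CUBIC))
go(.467,.195,.2,20)
E
```

```text
scene (np.float64(0.5125), np.float64(0.1495)) 402 [519.5 150.4] [142.  34.] 45.9 z 0.079
scene (np.float64(0.5825), np.float64(0.0782)) 229 [592.5  91.8] [108.  30.] 37.7 z 0.08
t 57.4 pos [ 0.6762 -0.0163  0.1992] yaw 20.1 w 0.0601 F [-0.3  0.2  0.6] q [ 0.33  0.64 -0.64  1.45  0.4   1.18 -0.02]
turn total [-0.     0.     0.002] rows 1 each [-0.0004  0.0002  0.0017]
shift total [ 0.27   -0.1243 -0.0008] rows 5 each [ 0.054  -0.0249 -0.0002]
```

View pics/blue.png

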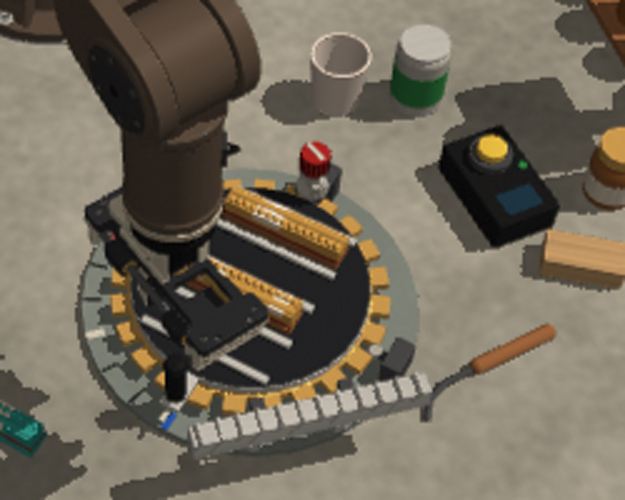

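The handle points at the blue mark and both fragments are still in their lanes. To keep the fingers clear of the lane 4 fragment, I'll relock with a different wrist angle and a smaller opening.

```bash
python3 -c "
from h import *
go(.467,.195,.2,50)"
```

```text
t 57.4 pos [ 0.6762 -0.0163  0.1992] yaw 20.1 w 0.0601 F [-0.3  0.2  0.6] q [ 0.33  0.64 -0.64  1.45  0.4   1.18 -0.02]
turn total [-0.     0.    -0.522] rows 3 each [-1.00e-04  0.00e+00 -1.74e-01]
shift total [ 0.296   0.0274 -0.0008] rows 5 each [ 0.0592  0.0055 -0.0002]
```

Call:
{"op": "arm_command", "data": {"targets": [[[0, 0, 0, 0, 0, -0.174], [0, 0, 0, 0, 0, -0.174], [0, 0, 0, 0, 0, -0.174], [0.0493, 0.0046, 0, 0, 0, 0], [0.0493, 0.0046, 0, 0, 0, 0], [0.0493, 0.0046, 0, 0, 0, 0], [0.0493, 0.0046, 0, 0, 0, 0], [0.0493, 0.0046, 0, 0, 0, 0], [0.0493, 0.0046, 0, 0, 0, 0], [0, 0, 0, 0, 0, 0]]], "jaw": 0.05}}

```text
clock: 58.62
position: [0.4654, 0.1988, 0.1999]
ee_rot: [-1.064, -2.956, -0.001]
force: [0.6, -0.6, 0.3]
width: 0.543
gripper_force: 0.0
```

```bash
python3 -c "
from h import *
go(.467,.195,.109,50)"
```

```text
t 58.6 pos [0.4654 0.1988 0.1999] yaw 50.4 w 0.0498 F [ 0.6 -0.6  0.3] q [ 0.15  0.43 -0.88  1.87  0.38  1.02 -0.  ]
turn total [ 0.001 -0.     0.007] rows 1 each [ 0.0007 -0.0003  0.0069]
shift total [-0.0037 -0.0019  0.0909] rows 2 each [-0.0019 -0.0009  0.0455]
```

Call:
{"op": "arm_command", "data": {"targets": [[[-0.0025, -0.001, 0, 0, 0, 0], [0, 0, 0, 0, 0, 0], [0, 0, 0.045, 0, 0, 0], [0, 0, 0.046, 0, 0, 0], [0, 0, 0, 0, 0, 0], [0, 0, 0, 0, 0, 0]]]}}

```text
clock: 59.38
position: [0.4703, 0.1935, 0.1095]
ee_rot: [1.08, 2.95, 0.002]
force: [-0.3, 0.3, 1.0]
width: 0.547
gripper_force: 0.0
```

Call:
{"op": "arm_command", "data": {"targets": [[[0, 0, 0, 0, 0, 0], [0, 0, 0, 0, 0, 0], [0, 0, 0, 0, 0, 0], [0, 0, 0, 0, 0, 0], [0, 0, 0, 0, 0, 0], [0, 0, -0.004, 0, 0, 0], [0, 0, -0.003, 0, 0, 0], [0, 0, 0, 0, 0, 0], [0, 0, 0, 0, 0, 0]]], "jaw": 0.0, "newtons": 45}}

```text
clock: 60.5
position: [0.4706, 0.1941, 0.1151]
ee_rot: [1.079, 2.95, 0.004]
force: [7.4, 6.5, -11.1]
width: 0.337
gripper_force: 45.0
```

Call:
{"op": "arm_command", "data": {"targets": [[[0.002, 0, 0, 0, 0, 0.115], [0, 0, 0, 0, 0, 0.115], [0, 0, 0, 0, 0, 0.115], [0, 0, 0, 0, 0, 0.115], [0, 0, 0, 0, 0, 0.115], [0, 0, 0, 0, 0, 0.115], [0, 0, 0, 0, 0, 0.115], [0, 0, 0, 0, 0, 0.115], [0, 0, 0, 0, 0, 0.115], [0, 0, 0, 0, 0, 0.115]]]}}

```text
clock: 61.75
position: [0.4661, 0.193, 0.1138]
ee_rot: [-2.514, -1.884, 0.008]
force: [-1.1, 1.3, -10.3]
width: 0.343
gripper_force: 45.0
```

Call:
{"op": "arm_command", "data": {"targets": [[[0, 0, 0.005, 0, 0, 0], [0, 0, 0.005, 0, 0, 0], [0, 0, 0.005, 0, 0, 0], [0, 0, 0.004, 0, 0, 0], [0, 0, 0, 0, 0, 0], [0, 0, 0, 0, 0, 0]]]}}

```text
clock: 62.5
position: [0.4669, 0.1937, 0.0972]
ee_rot: [2.508, 1.89, -0.003]
force: [-10.7, -6.7, 16.8]
width: 0.34
gripper_force: 45.0
```

Call:
{"op": "arm_command", "data": {"targets": [[[0, 0, 0, 0, 0, 0], [0, 0, 0, 0, 0, 0], [0, 0, 0, 0, 0, 0], [0, 0, -0.05, 0, 0, 0], [0, 0, -0.055, 0, 0, 0], [0.05, 0, 0, 0, 0, 0], [0.05, 0, 0, 0, 0, 0], [0.05, 0, 0, 0, 0, 0], [0, 0, 0, 0, 0, 0], [0, 0, 0, 0, 0, 0]]], "jaw": 0.043}}

```text
clock: 63.75
position: [0.5095, 0.3383, 0.2009]
ee_rot: [2.51, 1.889, -0.001]
force: [0.3, -1.0, 0.3]
width: 0.466
gripper_force: 0.0
```

```bash
python3 - <<'E'
from h import *
pv=np.array([.565,.096]); y=np.array([-.70,.714])
for n in('scene','top'):
    onstage([tuple((pv+.075*y).round(4).tolist()),tuple((pv-.025*y).round(4).tolist())],n)
    im=load(n);P=cloud(im);hsv=cv2.cvtColor(im['pixels'],cv2.COLOR_RGB2HSV)
    m=((hsv[...,0]<6)|(hsv[...,0]>174))&(hsv[...,1]>150)&(abs(P[...,0]-.466)<.04)&(abs(P[...,1]-.195)<.04)&(P[...,2]>.06)
    if m.sum(): print('knob z',np.percentile(P[m][:,2],[10,50,90]).round(3))
a=load('scene')['pixels'][150:310,290:450,::-1]; b=load('top')['pixels'][150:310,210:370,::-1]
cv2.imwrite('pics/blue2.png',cv2.resize(np.hstack([a,b]),None,fx=2.5,fy=2.5,interpolation=cv2.INTER_CUBIC))
go(.474,.408,.2)
E
```

```text
scene (0.5125, 0.1495) 408 [517.4 150.5] [144.  33.] 44.2 z 0.0791
scene (0.5825, 0.0782) 411 [583.   77.8] [143.  31.] 44.1 z 0.0796
knob z [0.09  0.106 0.111]
top (0.5125, 0.1495) 553 [514.4 149.9] [141.  24.] 44.2 z 0.0792
top (0.5825, 0.0782) 505 [579.9  76.6] [141.  25.] 44.4 z 0.0792
knob z [0.104 0.108 0.111]
t 63.9 pos [0.5097 0.3373 0.2012] yaw -16.1 w 0.0431 F [-0.1  0.4  0.3] q [-0.31  0.51 -0.54  1.63  0.29  1.08 -1.21]
turn total [ 0.     0.001 -0.   ] rows 1 each [ 0.0003  0.0009 -0.    ]
shift total [ 0.058  -0.054   0.0012] rows 2 each [ 0.029  -0.027   0.0006]
```

View pics/blue2.png

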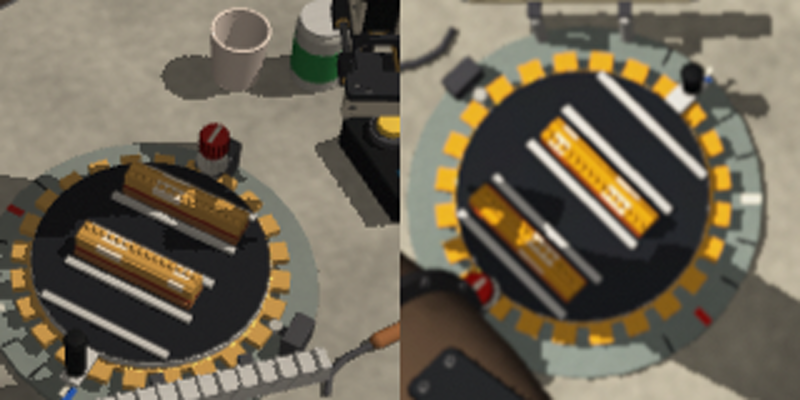

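The plunger is down and both fragments are centred in their lanes. Second shutter press.

Call:
{"op": "arm_command", "data": {"targets": [[[0.029, -0.027, 0, 0, 0, 0], [0.029, -0.027, 0, 0, 0, 0], [0, 0, 0, 0, 0, 0], [0, 0, 0, 0, 0, 0], [0, 0, 0.04, 0, 0, 0], [0, 0, 0.04, 0, 0, 0], [0, 0, 0.02, 0, 0, 0], [0, 0, 0, 0, 0, 0]]], "jaw": 0.0}}

```text
clock: 64.85
position: [0.4739, 0.4078, 0.1003]
ee_rot: [2.511, 1.887, -0.004]
force: [0.4, -0.3, 0.7]
width: 0.007
gripper_force: 0.0
```

Call:
{"op": "arm_command", "data": {"targets": [[[0, 0, 0.006, 0, 0, 0], [0, 0, 0.005, 0, 0, 0], [0, 0, 0.005, 0, 0, 0], [0, 0, 0.005, 0, 0, 0], [0, 0, 0, 0, 0, 0], [0, 0, 0, 0, 0, 0]]]}}

```text
clock: 65.6
position: [0.474, 0.4096, 0.0807]
ee_rot: [2.51, 1.889, 0.001]
force: [0.2, -1.5, 5.2]
width: 0.003
gripper_force: 2.3
```

Call:
{"op": "arm_command", "data": {"targets": [[[0, 0, 0.002, 0, 0, 0], [0, 0, 0, 0, 0, 0], [0, 0, 0, 0, 0, 0], [0, 0, -0.05, 0, 0, 0], [0, 0, -0.06, 0, 0, 0], [0, 0, -0.04, 0, 0, 0], [0, 0, 0, 0, 0, 0], [0, 0, 0, 0, 0, 0], [0, 0, 0, 0, 0, 0]]]}}

```text
clock: 66.72
position: [0.4732, 0.4085, 0.2265]
ee_rot: [2.51, 1.889, -0.004]
force: [-0.3, -1.5, -0.0]
width: 0.005
gripper_force: 0.0
```

```bash
python3 - <<'E'
from h import *
onstage([(.514,.1495),(.581,.077)],'scene')
im=load('scene');P=cloud(im);hsv=cv2.cvtColor(im['pixels'],cv2.COLOR_RGB2HSV)
m=((hsv[...,0]<6)|(hsv[...,0]>174))&(hsv[...,1]>150)&(abs(P[...,0]-.466)<.04)&(abs(P[...,1]-.195)<.04)&(P[...,2]>.06)
print(np.percentile(P[m][:,2],[10,50,90]).round(3),arm.observe()['position'])
print(arm.sign_off())
E
```

```text
scene (0.514, 0.1495) 402 [517.7 151.7] [141.  30.] 44.6 z 0.0792
scene (0.581, 0.077) 406 [582.9  77.7] [141.  29.] 45.1 z 0.0793
[0.089 0.105 0.11 ] [0.4732152  0.4086392  0.22664006]
the job is handed in; nothing more can be done
None
```

I pressed the shutter at the red mark and again at the blue mark, with both fragments present lying gilt side up in lanes 2 and 4, and left the stage locked at blue; the job was handed in at about 67 s, with no verdict shown.

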